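# Half-light check on the bench photometer

### The arm

A 7-joint arm with a two-finger parallel gripper is mounted at the origin on a cart in front of the work surface, level with it; the furniture and walls round the work are solid. World frame = base frame: x ahead of the robot, y to its left, z up, the work surface at z = 0. Lengths are in m, angles in rad, forces in N, time in s.
With the tool pointing down it reaches from about 0.425 to 0.875 m from the base axis. Payload 4.7 kg.
Tool frame: the origin (TCP) lies midway between the tips of the shut fingers; the grasp point (between the pads) lies 19 mm behind it; x points along the fingers, y is the direction in which the jaws open and shut, and the axes are right-handed (so a half turn about x gives the same grasp; the last joint's range is limited). The gripper opens to 87 mm and grips with 3 to 60 N. Pads are 19 mm wide; open, the fingers measure 117 mm over their backs; the gripper's body (75 mm by 190 mm) begins 51 mm behind the grasp point.
Start: joints at [-1.249, 0.321, -0.07, 1.45, 0.023, 1.371, -0.057], TCP at [0.197, 0.619, 0.186] pointing down, gripper open.
Joint ranges: [-2.86, 2.86], [-0.3, 2.09], [-1.38, 1.24], [0.06, 2.45], [-1.56, 4.7], [0.09, 2.05], [-2.69, 2.69]. Speed limits (rad/s): [2.57, 2.57, 3.14, 3.14, 3.14, 3.14, 3.14].

### API

Orientations are given as a rotation vector (axis times angle).
In Python, from bench import ctrl gives the robot as it stands. The module is installed in compiled form; this text tells all that it offers.
- The arm moves only by the tool servo_tool, never from a script. Its arguments are lists of equal length, an entry for each row: "dp": the shift along the tool's x, y, z in units of 25 mm (1.0 is 25 mm), a list of three; "yaw": the turn about the tool's x in units of 6 degrees (1.0 is 6 degrees). A call has exactly 5 rows; each row shifts and turns the commanded pose from where the row before left it, along the tool's axes as they then stand; what a row does not reach is not made up. A row lasts 1/10 s, in which the tool goes at most 50 mm and 8.59 degrees, less where a joint would pass 70% of its speed; a pose out of reach is approached as far as the arm can. A call is refused whole if a number of a shift passes 1 or a number of a turn 1, either way. A call with a gripper value outside its range is refused whole. "fingers" is the opening, from 0 (shut) to 1 (fully open), set as the call begins (left out, the last holds). The fingers move at their own pace and stop on an object; "grip_force" is the grip in N (left out, the last holds). Time passes only in rows, so rows that do not move let the fingers close, or fill a call up. It gives the time, the measured TCP pose, the force and the opening at its end, in the units of the state.
- ctrl.get_state(): the state, without advancing time (a new reading comes with each control period).
- ctrl.get_image(name): name is "scene" or "side" or "wrist"; returns (picture, depth): 384x512x3 uint8, red, green, blue; 384x512 float32, m along the optical axis (not along the pixel's ray), 0 where there is no reading.
- ctrl.camera_info(name): a dict with "fx", "fy", "cx", "cy" (pixels), "extrinsics" (4x4, takes a point from world to camera coordinates); the wrist camera has in their place "hand_eye" (4x4, takes a point from camera to tool coordinates, whose origin is the TCP and whose axes are the tool frame's). Camera axes: x right, y down, z forward; pixel columns grow to the right and rows downward; lengths in m; the calibration is good to about 2 mm. A picture is of the moment at which its call begins: read the wrist's pose just before it. camera_info takes no time and is no camera call.
- ctrl.close_job(): hands the job in, once; it reports no verdict.
Trained networks look in the newest picture that a camera, given by its name, has taken for a name from the list of things; names that differ only in an ending like _2 or _b are one class to them, and where a whole thing is asked for, a point or a joint stands for the part that bears it (a point fixed in the world has none). Each returns a list of dicts, best first, with "score" (0 to 1); they miss things now and then, are a little off and sometimes report something else, mostly with a low value. They report only what shows in the picture. A call takes as long as a camera call.
- ctrl.search_frame(camera, label): "extent" ([left, top, right, bottom] in pixels, round what is visible of it).
- ctrl.cut_out(camera, label): "region" (384x512 bool, what is visible of it) and "extent" ([left, top, right, bottom] in pixels, round what is visible of it).
The state is a dict: "time": time; "joint_positions": joint angles; "qd": joint speeds; "joint_torque": joint torques, N m; "position": TCP position; "tool_rot": TCP orientation; "ft_force": force on the tool from outside, world axes, zero at the start; "torque": the same for the moment, N m; "grip_width": opening from 0.0 (shut) to 1.0 (fully open).
Only numpy, scipy, OpenCV 4.12 (cv2) and the standard library are available. Lean on these libraries where they do the work, as an engineer would, in place of code of your own. Each camera call takes 0.05 s, during which the arm holds its last target.

### The job

Turn the hand crank of the bench photometer until the yellow-capped tube on its turntable stands in the light path, midway between the lamp window and the detector lens, keeping the shutter shut until then and never touching the turntable or its tubes. Then slide the orange lug of the lamp's spring-return shutter to the half-open mark, never opening it far beyond, and hold it there: the program finishes with the fingers still holding the lug against its spring. Leave the red-lidded cup, the green-capped vial and the red-capped bottle beside the instrument undisturbed.

Things in the scene. Friction and masses are not known exactly. Their poses are not given: they have to be found in the camera images.
- photometer: Bench photometer, fixed. Base 200 x 370 x 16 mm; origin under its centre on the worktop, x from its front (display) to its back, y to its left, z up; [x, y] elsewhere: mm in this frame. Left the pale lamp housing (x -85 to 55, y 95 to 175, top z 125), right the pale detector housing (x -85 to 65, y -185 to -95, top z 112) with the crank on top, between them the turntable, axis at [20, 0].
- crank (a joint): Angle of the hand crank in rad, positive anticlockwise from above; 0 when the yellow-capped tube is exactly in the light path and the crank arm points to the photometer's +x. Starts between -14 and -8. Turns the table the same way round, six crank turns to one of the table; stays where it is left, needs about 2 N at the grip, may be turned either way without end stops.
- crank_axis (a point): Point on the crank's vertical axis [-10, -140] at the height of the middle of the grip, 154 mm above the worktop.
- crank_grip_mid (a point): Middle of the crank's upright black grip, a smooth round handle 22 mm in diameter and 44 mm tall (z 132 to 176) that revolves freely on its pin, 40 mm from the crank axis. Below it the flat steel crank arm ends at z 130.
- turntable (a joint): Angle of the turntable in rad, positive anticlockwise from above; 0 when the yellow-capped tube is exactly in the light path. One sixth of the crank's angle.
- tube_carrier: Dark double disc of the turntable, 144 mm in diameter, with five capped tubes (16 mm in diameter, 90 mm long, tops at z 124) on a circle of 55 mm radius, 60 degrees apart, one place empty: one yellow cap, one red, three purple. Not to be touched. Origin on the turntable's axis; turns with it.
- yellow_tube_mid (a point): Middle of the yellow-capped tube on the turntable, 79 mm above the worktop.
- light_spot (a point): Fixed point of the light path at [-35, 0], at the height of the tube's middle: midway between the lamp window and the detector lens, at the front of the turntable. The yellow-capped tube's middle belongs here.
- shutter (a joint): Opening of the shutter in m: 0 shut (as at the start), 0.020 half, 0.040 fully open. It slides along the photometer's +x (to the back). A spring shuts it: 4 N at shut, rising evenly to 10 N at half and 16 N at full opening; it snaps shut when let go.
- shutter_lug_mid (a point): Middle of the shutter's orange upright lug: 14 mm thick along its slide (x), 16 mm wide (y), 50 mm tall (z 127 to 177), above the lamp housing's inner edge at y 88; x is -35 when shut. A white scale on the housing beside it has black ticks at shut, quarter, three quarters and open, a thick red one at half; a thin black pointer on the lug shows the opening.
- shutter_lug: The orange lug itself as a solid with its dark foot and pointer; origin below the lug's middle at the level of the worktop; axes as the photometer's.
- half_mark (a point): Where the middle of the lug (x and y) belongs when the shutter is half open: [-15, 88].
- red_cup: Bystander: specimen cup with red screw lid, 58 mm in diameter, 59 mm tall, standing to the right of the instrument; origin at the centre of its underside, z up.
- green_vial: Bystander: small white vial with green cap, 25 mm in diameter, 49 mm tall, standing to the right; origin at the centre of its underside, z up.
- rinse_bottle: Bystander: white bottle with red cap, 54 mm in diameter, 111 mm tall, standing to the left; origin at the centre of its underside, z up.

How it is judged:
By the outcome, as a careful person would: the job done as asked, in the order asked, and still so for the second after the job is handed in, while the arm keeps its last pose, push and grip.
It also fails if it takes over 58 s, if anything falls off the work surface, if the arm or the gripper's body presses on something with over 40 N, if the wrist force passes 120 N, or if a joint passes its speed limit or range.

## Working session

There is one attempt and no reset: what is moved stays moved. The work goes in short steps, Python scripts to look and compute and a tool call to move; the robot and the scene stay as the last step left them, time stands still between calls to the robot, and variables do not carry over. Pictures are saved under pics/ and viewed, and the job is handed in when it is done.

Besides the shell and the picture viewer there is one more tool, called in YAML: its name, and indented under it one key for each argument. servo_tool: Moves the arm, as the interface text tells. Its arguments: {"type":"object","properties":{"dp":{"type":"array","items":{"type":"array","items":{"type":"number"}}},"yaw":{"type":"array","items":{"type":"number"}},"fingers":{"type":"number"},"grip_force":{"type":"number"}},"required":["dp","yaw"]}

```bash
mkdir -p pics; ls
cat > h.py <<'E'
import numpy as np,cv2
from bench import ctrl
from scipy.spatial.transform import Rotation as R
def save(n,im,s=1.5):
    cv2.imwrite('pics/'+n+'.png',cv2.resize(im[:,:,::-1],None,fx=s,fy=s))
def T_wc(cam,st=None):
    ci=ctrl.camera_info(cam)
    if 'extrinsics' in ci: return np.linalg.inv(np.array(ci['extrinsics'])),ci
    st=st or ctrl.get_state()
    T=np.eye(4);T[:3,:3]=R.from_rotvec(st['tool_rot']).as_matrix();T[:3,3]=st['position']
    return T@np.array(ci['hand_eye']),ci
def proj(cam,P,st=None):
    T,ci=T_wc(cam,st);P=np.atleast_2d(P)
    q=(np.linalg.inv(T)@np.c_[P,np.ones(len(P))].T).T
    return np.c_[q[:,0]/q[:,2]*ci['fx']+ci['cx'],q[:,1]/q[:,2]*ci['fy']+ci['cy']]
def unproj(cam,depth,mask=None,st=None):
    T,ci=T_wc(cam,st)
    v,u=np.nonzero((depth>0)&(mask if mask is not None else True))
    z=depth[v,u]
    p=np.c_[(u-ci['cx'])/ci['fx']*z,(v-ci['cy'])/ci['fy']*z,z,np.ones(len(z))]
    return (T@p.T).T[:,:3],u,v
E
python3 - <<'E'
from h import *
st=ctrl.get_state();print(st)
for c in ['scene','side','wrist']:
    st=ctrl.get_state()
    im,d=ctrl.get_image(c);save(c+'0',im);np.savez('pics/'+c+'0.npz',im=im,d=d,)
    print(c,ctrl.camera_info(c))
E
```

```text
pics
{'time': 0.0, 'joint_positions': array([-1.2489023 ,  0.32181418, -0.07009491,  1.45164514,  0.02264932,
        1.3707701 , -0.05691973]), 'qd': array([-0.00011239, -0.00032124,  0.000508  , -0.00075137,  0.00231645,
        0.0019355 , -0.00066812]), 'joint_torque': array([ 8.58662133e-05, -4.91285169e+01, -4.03785193e-01, -3.12525630e+01,
       -6.39919331e-02,  4.35158762e-02,  1.69685436e-04]), 'position': array([0.19680402, 0.61886451, 0.18538237]), 'tool_rot': array([ 0.2400966 ,  1.55740992, -0.24300303]), 'ft_force': array([-0.61062344,  1.04971902, -0.23451767]), 'torque': array([-0.0533375 ,  0.01341389, -0.01309165]), 'grip_width': 1.002606278824527}
scene {'fx': 362.3419275437923, 'fy': 362.3419275437923, 'cx': 248.90178004692368, 'cy': 191.94951206234813, 'extrinsics': array([[ 0.7633521 , -0.6458286 , -0.01410616, -0.34378873],
       [-0.44926633, -0.5150768 , -0.72996962,  0.34586059],
       [ 0.4641695 ,  0.56356127, -0.68333401,  0.82628586],
       [ 0.        ,  0.        ,  0.        ,  1.        ]])}
side {'fx': 357.2812152722671, 'fy': 357.2812152722671, 'cx': 253.36619657317124, 'cy': 189.8734507954875, 'extrinsics': array([[-0.99594285,  0.08989346, -0.00412451,  0.46865949],
       [ 0.0560579 ,  0.58391482, -0.80987715,  0.03635434],
       [-0.0703943 , -0.80682257, -0.58658502,  1.20174218],
       [ 0.        ,  0.        ,  0.        ,  1.        ]])}
wrist {'fx': 343.095409001709, 'fy': 343.095409001709, 'cx': 255.7433411002947, 'cy': 196.47699975474836, 'hand_eye': array([[ 2.01149140e-05, -2.82318908e-01,  9.59320610e-01,
        -1.97766392e-01],
       [ 9.99999881e-01, -4.61246819e-04, -1.56708412e-04,
        -3.64845292e-04],
       [ 4.86725328e-04,  9.59320500e-01,  2.82318866e-01,
        -7.77950406e-02],
       [ 0.00000000e+00,  0.00000000e+00,  0.00000000e+00,
         1.00000000e+00]])}
```

View pics/scene0.png

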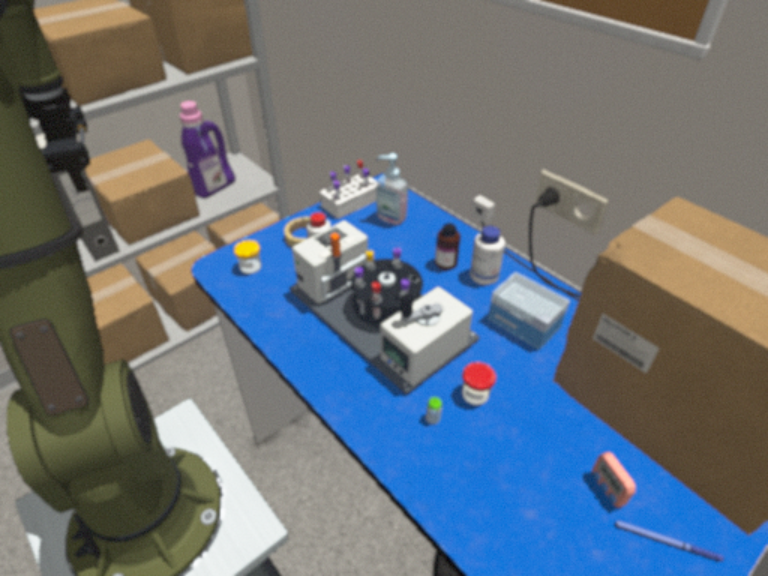

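View pics/side0.png

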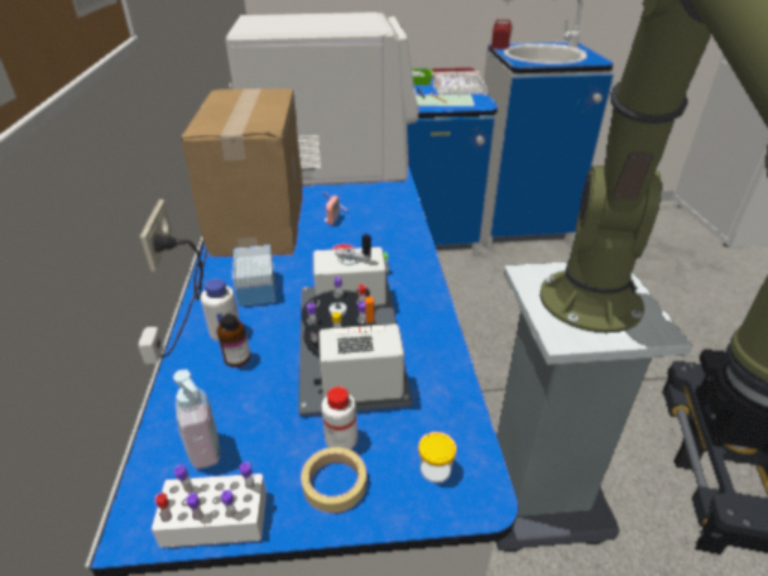

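View pics/wrist0.png

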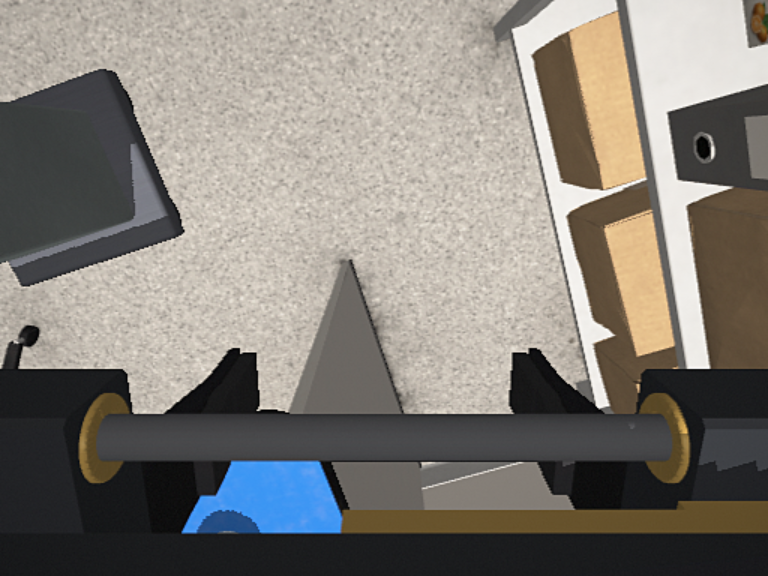

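Run:
```python
from h import *
out={}
for c in ['scene','side']:
    a=np.load(f'pics/{c}0.npz');d=a['d'];im=a['im']
    P,u,v=unproj(c,d)
    m=(P[:,0]>.2)&(P[:,0]<1.1)&(abs(P[:,1])<.8)
    w=m&(abs(P[:,2])<.004);print(c,'table z med',np.median(P[m&(abs(P[:,2])<.02)][:,2]),d.min(),d.max())
    for lab in ['photometer','crank_grip_mid','shutter_lug','tube_carrier','yellow_tube_mid','crank','red_cup','green_vial','rinse_bottle']:
        r=ctrl.cut_out(c,lab)
        for q in r[:2]:
            if q['score']<.3: continue
            M=np.array(q['region']);Q,uu,vv=unproj(c,d,M)
            if len(Q)==0: print(c,lab,'empty');continue
            print(c,lab,round(q['score'],2),M.sum(),np.round(q['extent']),'med',np.median(Q,0).round(3),'lo',np.percentile(Q,3,axis=0).round(3),'hi',np.percentile(Q,97,axis=0).round(3))
            out[c+'_'+lab]=out.get(c+'_'+lab,M)
np.savez('pics/masks0.npz',**out)
print(ctrl.get_state()['time'])
```

```text
scene table z med 0.001230425867541296 0.0 2.316597
scene photometer 0.57 7674 [193. 147. 318. 262.] med [0.502 0.062 0.085] lo [ 0.445 -0.095  0.014] hi [0.607 0.246 0.134]
scene crank_grip_mid 0.5 279 [269. 196. 295. 219.] med [ 0.506 -0.045  0.134] lo [ 0.485 -0.063  0.124] hi [ 0.553 -0.033  0.177]
scene tube_carrier 0.73 1546 [234. 166. 285. 220.] med [0.546 0.085 0.085] lo [0.494 0.031 0.034] hi [0.619 0.146 0.123]
scene yellow_tube_mid 0.72 1589 [231. 164. 280. 216.] med [0.544 0.085 0.085] lo [0.493 0.031 0.033] hi [0.618 0.146 0.123]
scene crank 0.73 275 [269. 194. 294. 218.] med [ 0.507 -0.045  0.134] lo [ 0.485 -0.062  0.124] hi [ 0.552 -0.031  0.177]
scene red_cup 0.57 509 [311. 243. 328. 269.] med [ 0.533 -0.179  0.058] lo [ 0.517 -0.199  0.005] hi [ 0.566 -0.152  0.061]
scene red_cup 0.49 7501 [193. 147. 318. 261.] med [0.503 0.063 0.086] lo [ 0.446 -0.095  0.015] hi [0.605 0.245 0.135]
scene green_vial 0.49 148 [284. 263. 295. 282.] med [ 0.444 -0.163  0.039] lo [ 0.438 -0.171  0.008] hi [ 0.457 -0.151  0.051]
scene rinse_bottle 0.62 176 [204. 140. 221. 158.] med [0.55
[... 747 characters left out ...]
1236 [201. 188. 248. 238.] med [0.569 0.097 0.086] lo [0.511 0.022 0.034] hi [0.628 0.148 0.125]
side yellow_tube_mid 0.68 1240 [202. 184. 244. 236.] med [0.572 0.097 0.086] lo [0.512 0.024 0.034] hi [0.628 0.148 0.125]
side yellow_tube_mid 0.63 98 [241. 198. 247. 216.] med [0.505 0.182 0.155] lo [0.498 0.172 0.131] hi [0.511 0.185 0.179]
side crank 0.8 179 [224. 159. 250. 175.] med [ 0.505 -0.037  0.135] lo [ 0.487 -0.056  0.123] hi [ 0.552 -0.027  0.177]
side crank 0.75 6591 [198. 158. 272. 276.] med [0.535 0.182 0.087] lo [ 0.453 -0.063  0.015] hi [0.632 0.267 0.135]
side rinse_bottle 0.59 810 [216. 258. 241. 298.] med [0.566 0.343 0.078] lo [0.541 0.317 0.013] hi [0.59  0.353 0.113]
1.05
```

Run:
```python
from h import *
from scipy.optimize import minimize
A=[]
C=[]
for c in ['scene','side']:
    a=np.load(f'pics/{c}0.npz');P,u,v=unproj(c,a['d']);m=(P[:,0]>.38)&(P[:,0]<.72)&(P[:,1]>-.16)&(P[:,1]<.3)&(P[:,2]>-.01)&(P[:,2]<.2)
    A.append(P[m]);C.append(a['im'][v[m],u[m]])
    print(c,len(A[-1]),end=' ')
    for z0,ylo,yhi in((.125,.15,.4),(.112,-.2,.05)):
        Q=P[m];q=Q[(abs(Q[:,2]-z0)<.005)&(Q[:,1]>ylo)&(Q[:,1]<yhi)]
        print(len(q),np.median(q[:,2]),cv2.minAreaRect((q[:,:2]*1000).astype(np.float32)))
P=np.vstack(A)
# SDF fit: boxes
boxes=[((-85,95,16),(55,175,125)),((-85,-185,16),(65,-95,112)),((-100,-185,0),(100,185,16))]
def sd(p,lo,hi):
    lo=np.array(lo);hi=np.array(hi);c=(lo+hi)/2;h=(hi-lo)/2
    q=abs(p-c)-h
    return np.linalg.norm(np.maximum(q,0),axis=1)+np.minimum(q.max(1),0)
def cost(x,ret=False):
    th=x[2];p=(P-[x[0],x[1],0])*1000;c,s=np.cos(th),np.sin(th)
    L=np.c_[c*p[:,0]+s*p[:,1],-s*p[:,0]+c*p[:,1],p[:,2]]
    d=np.min([abs(sd(L,*b)) for b in boxes],axis=0)
    d=np.minimum(d,abs(p[:,2])) # table
    return np.minimum(d,6).mean()
best=None
for th in np.radians(np.arange(-30,31,5)):
  for dx in(-.02,0.02):
    for dy in (-.02,.02):
        r=minimize(cost,[.54+dx,.09+dy,th],method='Nelder-Mead',options=dict(initial_simplex=[[.54+dx,.09+dy,th],[.56+dx,.09+dy,th],[.54+dx,.11+dy,th],[.54+dx,.09+dy,th+.1]],xatol=1e-4,fatol=1e-4))
        if best is None or r.fun<best.fun:best=r
print(best.x,np.degrees(best.x[2]),best.fun)
np.save('pose.npy',best.x)
x=best.x;c,s=np.cos(x[2]),np.sin(x[2])
Rm=np.array([[c,-s],[s,c]])
def loc(p): return (np.asarray(p)[...,:2]-x[:2])@Rm*1000
def wor(l): return np.asarray(l)@Rm.T/1000+x[:2]
print('crank axis',wor([-10,-140]),'lug shut',wor([-35,88]),'table axis',wor([20,0]),'spot',wor([-35,0]))
C=np.vstack(C).astype(int);hsv=cv2.cvtColor(C.astype(np.uint8)[None],cv2.COLOR_RGB2HSV)[0]
L=loc(P);n0=len(A[0])
for k,(sel) in {'yellow':(abs(hsv[:,0]-25)<6)&(hsv[:,1]>130)&(P[:,2]>.09)&(np.hypot(L[:,0]-20,L[:,1])<80),
 'orange':(hsv[:,0]<15)&(hsv[:,1]>130)&(P[:,2]>.13)&(L[:,1]>75),
 'redcap':((hsv[:,0]<8)|(hsv[:,0]>172))&(hsv[:,1]>130)&(P[:,2]>.09)&(np.hypot(L[:,0]-20,L[:,1])<80),
 'purple':(abs(hsv[:,0]-133)<12)&(hsv[:,1]>80)&(P[:,2]>.09)&(np.hypot(L[:,0]-20,L[:,1])<80),
 'grip':(P[:,2]>.14)&(L[:,1]<-80)}.items():
  for nm,s2 in(('scene',np.arange(len(P))<n0),('side',np.arange(len(P))>=n0)):
    q=sel&s2
    if q.sum():
        print(k,nm,q.sum(),np.median(L[q],0).round(1),np.percentile(L[q],[2,98],axis=0).round(1).tolist(),'z',np.percentile(P[q,2],[2,98]).round(3))
```

```text
scene 13495 679 0.1260559160322552 ((522.6775512695312, 208.97711181640625), (115.4346694946289, 140.96324157714844), 88.84562683105469)
1099 0.11280278002006872 ((532.8330078125, -29.692916870117188), (153.24673461914062, 131.98194885253906), 0.9095847010612488)
side 11949 1198 0.12611828379150392 ((523.736572265625, 207.33407592773438), (139.3063507080078, 114.72273254394531), 0.05718311667442322)
594 0.11341220657316031 ((532.3710327148438, -27.103126525878906), (149.22967529296875, 140.59823608398438), 0.48544058203697205)
[0.54101674 0.08773745 0.01439993] 0.8250552832419803 2.466756736314099
crank axis [ 0.5330337  -0.05239203] lug shut [0.50475322 0.17522435] table axis [0.56101467 0.08802544] spot [0.50602037 0.08723347]
yellow side 13 [23.5 59.2] [[20.3, 50.3], [28.9, 62.2]] z [0.12  0.126]
orange scene 66 [-38.3  84.2] [[-42.9, 81.2], [-30.7, 94.1]] z [0.135 0.179]
orange side 77 [-34.1  95.2] [[-42.1, 84.4], [-28.6, 97.6]] z [0.132 0.178]
redcap scene 28 [-31.4 -25.4] [[-37.5, -29.9], [-25.1, -17.0]] z [0.112 0.126]
redcap side 27 [-28.9 -19.1] [[-34.8, -28.2], [-23.1, -14.7]] z [0.111 0.126]
purple scene 16 [-25.4  28.1] [[-31.8, -56.8], [53.7, 38.2]] z [0.113 0.127]
purple side 48 [16.2 29.8] [[-28.0, -54.5], [72.2, 38.9]] z [0.111 0.126]
grip scene 113 [ -52.1 -127.8] [[-58.4, -133.8], [-41.2, -116.8]] z [0.142 0.178]
grip side 88 [ -46.6 -118.4] [[-56.5, -128.1], [-37.6, -113.1]] z [0.141 0.179]
```

Run:
```python
from h import *
M=R.from_rotvec(ctrl.get_state()['tool_rot']).as_matrix();print(M.round(3))
# obstacles tall
for c in ['scene','side']:
    a=np.load(f'pics/{c}0.npz');P,u,v=unproj(c,a['d'])
    m=(P[:,0]>.15)&(P[:,0]<.95)&(P[:,1]>-.3)&(P[:,1]<.8)&(P[:,2]>.12)&(P[:,2]<.5)
    Q=P[m];k=np.round(Q[:,:2]/.05).astype(int)
    for kk in np.unique(k,axis=0):
        s=(k==kk).all(1)
        if s.sum()>4: print(c,kk*.05,s.sum(),Q[s,2].max().round(3))
```

```text
[[ 0.     0.303  0.953]
 [ 0.     0.953 -0.303]
 [-1.     0.     0.   ]]
scene [0.15 0.55] 270 0.393
scene [0.15 0.6 ] 427 0.5
scene [0.15 0.65] 5 0.402
scene [0.2 0.5] 46 0.338
scene [0.2  0.55] 597 0.395
scene [0.2 0.6] 1027 0.5
scene [0.2  0.65] 12 0.354
scene [0.25 0.6 ] 87 0.5
scene [0.25 0.65] 92 0.401
scene [0.25 0.7 ] 53 0.337
scene [0.45 0.2 ] 82 0.129
scene [0.45 0.25] 61 0.13
scene [ 0.5  -0.05] 203 0.179
scene [0.5  0.05] 17 0.127
scene [0.5 0.1] 17 0.127
scene [0.5  0.15] 66 0.18
scene [0.5 0.2] 152 0.179
scene [0.5  0.25] 123 0.13
scene [ 0.55 -0.05] 106 0.139
scene [0.55 0.05] 22 0.127
scene [0.55 0.15] 19 0.126
scene [0.55 0.2 ] 121 0.13
scene [0.55 0.25] 94 0.13
scene [0.6 0.1] 16 0.128
scene [0.6 0.2] 43 0.128
scene [0.6  0.25] 37 0.128
scene [ 0.65 -0.3 ] 738 0.319
scene [ 0.65 -0.25] 793 0.316
scene [ 0.7 -0.3] 186 0.322
scene [ 0.7  -0.25] 184 0.322
scene [ 0.75 -0.3 ] 154 0.321
scene [ 0.75 -0.25] 144 0.321
scene [0.75 0.35] 25 0.175
scene [ 0.8 -0.3] 150 0.32
scene [ 0.8  -0.25] 133 0.321
scene [0.8 0. ] 25 0.127
scene [0.8  0.05] 59 0.128
scene [0.8 0.3] 41 0.
[... 1676 characters left out ...]
8 0. ] 23 0.127
side [0.8  0.05] 74 0.129
side [0.8 0.3] 27 0.179
side [0.8  0.35] 231 0.178
side [ 0.85 -0.3 ] 34 0.321
side [ 0.85 -0.25] 843 0.322
side [ 0.85 -0.05] 48 0.201
side [0.85 0.  ] 41 0.202
side [ 0.9 -0.3] 277 0.499
side [ 0.9  -0.25] 698 0.5
side [ 0.9 -0.2] 657 0.499
side [ 0.9  -0.15] 639 0.5
side [ 0.9 -0.1] 785 0.5
side [ 0.9  -0.05] 878 0.5
side [0.9 0. ] 1244 0.5
side [0.9  0.05] 1209 0.499
side [0.9 0.1] 1384 0.5
side [0.9  0.15] 1599 0.5
side [0.9 0.2] 1867 0.5
side [0.9  0.25] 2197 0.5
side [0.9 0.3] 2573 0.5
side [0.9  0.35] 2547 0.484
side [0.9 0.4] 2328 0.424
side [0.9  0.45] 2035 0.367
side [0.9 0.5] 1681 0.309
side [0.9  0.55] 1202 0.251
side [0.9 0.6] 240 0.195
```

```bash
cat >> h.py <<'E'
pose=np.load('pose.npy')
th=pose[2];Rm=np.array([[np.cos(th),-np.sin(th)],[np.sin(th),np.cos(th)]])
def loc(p): return (np.asarray(p)[...,:2]-pose[:2])@Rm*1000
def wor(l): return np.asarray(l)@Rm.T/1000+pose[:2]
def tooly(st): 
    m=R.from_rotvec(st['tool_rot']).as_matrix();return np.arctan2(m[1,1],m[0,1]),m
def plan(p0,az0,pts,azs,dec=2):
    """pts: list of world xyz per row (5n), azs: tool-y azimuth at end of row (rad)"""
    p=np.array(p0,float);az=az0;dps=[];ys=[]
    for t,a in zip(pts,azs):
        ty=np.array([np.cos(az),np.sin(az),0]);tz=np.array([np.sin(az),-np.cos(az),0]);tx=np.array([0,0,-1.])
        d=np.array(t)-p
        dp=np.round(np.array([d@tx,d@ty,d@tz])/.025,dec)+0.
        yw=round(-np.degrees(a-az)/6,dec)+0.
        p=p+.025*(dp[0]*tx+dp[1]*ty+dp[2]*tz);az-=np.radians(yw*6)
        dps.append(dp.tolist());ys.append(yw)
    for i in range(0,len(dps),5):
        print('dp',dps[i:i+5],'yaw',ys[i:i+5],'max',np.abs(dps[i:i+5]).max())
    print('end',p.round(4),np.degrees(az).round(2))
def interp(wp,n):
    wp=np.array(wp,float);s=np.r_[0,np.cumsum(np.linalg.norm(np.diff(wp,axis=0),axis=1))]
    t=np.linspace(0,s[-1],n+1)[1:]
    return np.c_[[np.interp(t,s,wp[:,i]) for i in range(wp.shape[1])]].T
E
python3 - <<'E'
from h import *
st=ctrl.get_state();az,m=tooly(st);print(np.degrees(az))
g=wor([-47.5,-123]);print(g)
p=st['position']
wp=[p,[.25,.58,.25],[.40,.40,.25],[.47,.2,.25],[g[0],g[1],.25]]
n=30
pts=interp(wp,n);plan(p,az,pts,np.linspace(az,th,n+1)[1:])
E
```

```text
72.3656788345958
[ 0.4952928  -0.03593377]
dp [[-0.72, -0.24, 0.7], [-0.71, -0.22, 0.72], [-0.72, -0.18, 0.72], [-0.39, -0.28, 0.82], [0.0, -0.41, 0.95]] yaw [np.float64(0.4), np.float64(0.39), np.float64(0.4), np.float64(0.4), np.float64(0.4)] max 0.95
dp [[0.0, -0.36, 0.97], [0.0, -0.33, 0.98], [0.0, -0.28, 1.0], [0.0, -0.24, 1.0], [0.0, -0.2, 1.02]] yaw [np.float64(0.39), np.float64(0.4), np.float64(0.4), np.float64(0.4), np.float64(0.39)] max 1.02
dp [[0.0, -0.16, 1.02], [0.0, -0.11, 1.03], [0.0, -0.21, 0.99], [0.0, -0.39, 0.96], [0.0, -0.35, 0.97]] yaw [np.float64(0.4), np.float64(0.4), np.float64(0.4), np.float64(0.39), np.float64(0.4)] max 1.03
dp [[0.0, -0.3, 0.99], [0.0, -0.27, 1.0], [0.0, -0.22, 1.01], [0.0, -0.19, 1.01], [0.0, -0.14, 1.03]] yaw [np.float64(0.4), np.float64(0.4), np.float64(0.39), np.float64(0.4), np.float64(0.4)] max 1.03
dp [[0.0, -0.13, 1.02], [0.0, -0.29, 0.99], [0.0, -0.25, 1.0], [0.0, -0.2, 1.02], [0.0, -0.16, 1.02]] yaw [np.float64(0.4), np.float64(0.39), np.float64(0.4), np.float64(0.4), np.float64(0.4)] max 1.02
dp [[0.0, -0.12, 1.03], [0.0, -0.08, 1.03], [0.0, -0.03, 1.03], [0.0, 0.0, 1.03], [0.0, 0.06, 1.04]] yaw [np.float64(0.39), np.float64(0.4), np.float64(0.4), np.float64(0.4), np.float64(0.39)] max 1.04
end [ 0.4954 -0.0361  0.25  ] 0.85
```

servo_tool:
  dp:
    - [-0.7,-0.2,0.7]
    - [-0.7,-0.2,0.7]
    - [-0.7,-0.2,0.7]
    - [-0.4,-0.3,0.8]
    - [0,-0.4,0.9]
  yaw: [0.4,0.4,0.4,0.4,0.4]

```text
time: 1.55
position: [0.2741, 0.5525, 0.2521]
tool_rot: [0.413, 1.531, -0.405]
ft_force: [0.2, 0.8, -0.3]
grip_width: 0.997
```

servo_tool:
  dp:
    - [0,-0.4,1]
    - [0,-0.3,1]
    - [0,-0.3,1]
    - [0,-0.2,1]
    - [0,-0.2,1]
  yaw: [0.4,0.4,0.4,0.4,0.4]

```text
time: 2.05
position: [0.3565, 0.4514, 0.2487]
tool_rot: [0.571, 1.494, -0.572]
ft_force: [0.3, -0.0, -0.1]
grip_width: 0.997
```

servo_tool:
  dp:
    - [0,-0.2,1]
    - [0,-0.1,1]
    - [0,-0.2,1]
    - [0,-0.4,1]
    - [0,-0.4,1]
  yaw: [0.4,0.4,0.4,0.4,0.4]

```text
time: 2.55
position: [0.4178, 0.3389, 0.2489]
tool_rot: [0.733, 1.444, -0.733]
ft_force: [0.1, -0.5, -0.1]
grip_width: 1.001
```

servo_tool:
  dp:
    - [0,-0.3,1]
    - [0,-0.3,1]
    - [0,-0.2,1]
    - [0,-0.2,1]
    - [0,-0.1,1]
  yaw: [0.4,0.4,0.4,0.4,0.4]

```text
time: 3.05
position: [0.4599, 0.218, 0.2491]
tool_rot: [0.893, 1.38, -0.893]
ft_force: [0.3, -0.2, 0.0]
grip_width: 0.997
```

servo_tool:
  dp:
    - [0,-0.1,1]
    - [0,-0.3,1]
    - [0,-0.2,1]
    - [0,-0.2,1]
    - [0,-0.2,1]
  yaw: [0.4,0.4,0.4,0.4,0.4]

```text
time: 3.55
position: [0.4776, 0.092, 0.249]
tool_rot: [1.052, 1.302, -1.051]
ft_force: [0.1, 0.2, 1.0]
grip_width: 0.999
```

servo_tool:
  dp:
    - [0,-0.1,1]
    - [0,-0.1,1]
    - [0,0,1]
    - [0,0,1]
    - [0,0,1]
  yaw: [0.4,0.4,0.4,0.4,0.4]

```text
time: 4.05
position: [0.4893, -0.0326, 0.2489]
tool_rot: [1.207, 1.21, -1.207]
ft_force: [0.7, -0.2, -0.2]
grip_width: 1.004
```

Run:
```python
from h import *
st=ctrl.get_state();print(st['position'],np.degrees(tooly(st)[0]),st['joint_positions'])
im,d=ctrl.get_image('wrist');save('w1',im);np.savez('pics/w1.npz',im=im,d=d,p=st['position'],r=st['tool_rot'])
P,u,v=unproj('wrist',d,st=st);L=loc(P)
m=(P[:,2]>.14)&(P[:,2]<.19)&(L[:,1]<-80)&(L[:,1]>-200)
print(m.sum(),np.percentile(L[m],[2,50,98],axis=0),np.percentile(P[m,2],[2,50,98]))
m2=m&(P[:,2]>.172);print(m2.sum(),L[m2].mean(0),(L[m2].min(0)+L[m2].max(0))/2,np.ptp(L[m2],axis=0))
```

```text
[ 0.48925597 -0.03260197  0.24894507] 0.16544164587696905 [-0.56920778 -0.0727024   0.55576636  1.75365543  0.03869749  1.44968356
 -0.01641122]
651 [[ -56.26598927 -131.93744476]
 [ -47.08293743 -120.1146989 ]
 [ -37.0411624  -114.03813572]] [0.14195239 0.17415516 0.17648661]
402 [ -46.70596189 -123.6486696 ] [ -46.62887765 -124.32744365] [19.2082448  18.92948469]
```

View pics/w1.png

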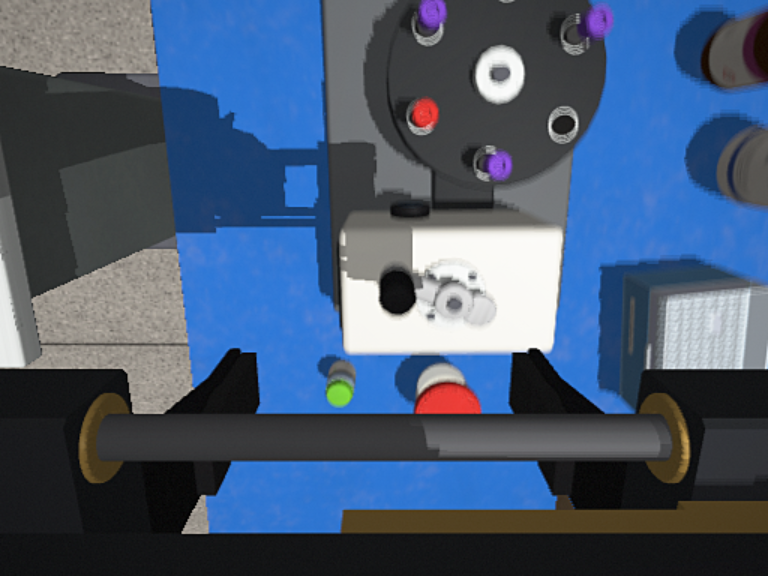

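Run:
```python
from h import *
a=np.load('pics/w1.npz');st=dict(position=a['p'],tool_rot=a['r'])
P,u,v=unproj('wrist',a['d'],st=st);L=loc(P)
r=np.hypot(L[:,0]+10,L[:,1]+140)
for lo in range(0,70,6):
    m=(r>=lo)&(r<lo+6)&(P[:,2]<.2)&(P[:,2]>.1);print(lo,m.sum(),P[m,2].min().round(4),np.median(P[m,2]).round(4),P[m,2].max().round(4))
m=(r<60)&(P[:,2]>.135)&(P[:,2]<.15)&(r<27);print(L[m].mean(0),np.percentile(L[m],[1,99],axis=0))
im=a['im'];hsv=cv2.cvtColor(im,cv2.COLOR_RGB2HSV)[v,u]
R2=np.hypot(L[:,0]-20,L[:,1])
for k,s in dict(red=((hsv[:,0]<8)|(hsv[:,0]>172))&(hsv[:,1]>130),pur=(abs(hsv[:,0]-133)<12)&(hsv[:,1]>80)).items():
    m=s&(R2<80)&(P[:,2]>.121)&(P[:,2]<.13)
    an=np.degrees(np.arctan2(L[m,1],L[m,0]-20))
    for q in np.unique((an//30)): 
        s3=m.copy();s3[m]=(an//30==q);print(k,s3.sum(),L[s3].mean(0),R2[s3].mean(),np.degrees(np.arctan2(L[s3].mean(0)[1],L[s3].mean(0)[0]-20)))
p=st['position'];az=tooly(st)[0];g=wor([-46.6,-124])
wp=[p,[g[0],g[1],.20],[g[0],g[1],.147]];plan(p,az,interp(wp,5),np.linspace(az,th,6)[1:])
```

```text
0 117 0.1311 0.1348 0.1374
6 339 0.1273 0.1324 0.1349
12 550 0.1146 0.1276 0.1342
18 719 0.1103 0.1171 0.1308
24 843 0.1092 0.1118 0.1706
30 1005 0.1092 0.1116 0.1767
36 1362 0.1088 0.1116 0.1771
42 1491 0.1033 0.1114 0.1769
48 1338 0.1004 0.1114 0.1751
54 1165 0.1001 0.1113 0.1139
60 1117 0.1009 0.1114 0.1136
66 1078 0.1006 0.1112 0.1134
[  -9.83586443 -138.56249441] [[ -14.05948332 -142.97164488]
 [  -5.49226717 -134.23798053]]
red 147 [-29.19635323 -22.87159531] 54.33190160237734 -155.06608170801243
red 49 [-26.10028932 -28.50965358] 54.213803839371735 -148.26624339024758
pur 96 [ 14.54912374 -55.39701854] 55.74880295500834 -95.61961823822229
pur 42 [ 21.83797923 -55.14815277] 55.19093761140397 -88.09115115289296
pur 136 [69.90580189 22.6068493 ] 54.8506593952335 24.370070124046705
pur 15 [64.50037702 27.10881418] 52.12148252307096 31.349007204739138
pur 105 [-23.32216485  29.85600806] 52.68834314241866 145.42684831058503
pur 44 [-28.16064895  25.9684262 ] 54.72433346823907 151.66626553970457
dp [[0.81, 0.11, 0.07], [0.81, 0.12, 0.07], [0.82, 0.05, 0.03], [0.82, 0.0, 0.0], [0.82, 0.0, 0.0]] yaw [np.float64(-0.02), np.float64(-0.02), np.float64(-0.03), np.float64(-0.02), np.float64(-0.02)] max 0.82
end [ 0.4963 -0.0368  0.1469] 0.83
```

servo_tool:
  dp:
    - [0.8,0.1,0.1]
    - [0.8,0.1,0.1]
    - [0.8,0.1,0]
    - [0.8,0,0]
    - [0.8,0,0]
  yaw: [0,0,0,-0.1,0]
  fingers: 0.6

```text
time: 4.6
position: [0.4967, -0.0364, 0.1481]
tool_rot: [1.198, 1.216, -1.198]
ft_force: [0.5, -0.2, 0.4]
grip_width: 0.647
```

Run:
```python
from h import *
st=ctrl.get_state();print(st['position'],np.degrees(tooly(st)[0]),st['joint_positions'],loc(st['position']),st['grip_width'],st['ft_force'])
im,d=ctrl.get_image('wrist');save('w2',im)
im,d=ctrl.get_image('side');save('s2',im)
```

```text
[ 0.49672827 -0.03638609  0.14811086] 0.8947595634997791 [-0.55302984  0.00750457  0.58030537  1.89074275 -0.004125    1.24454831
  0.04420103] [ -46.07118609 -123.47295097] 0.6474940236529065 [ 0.53100034 -0.22522018  0.37174651]
```

View pics/w2.png

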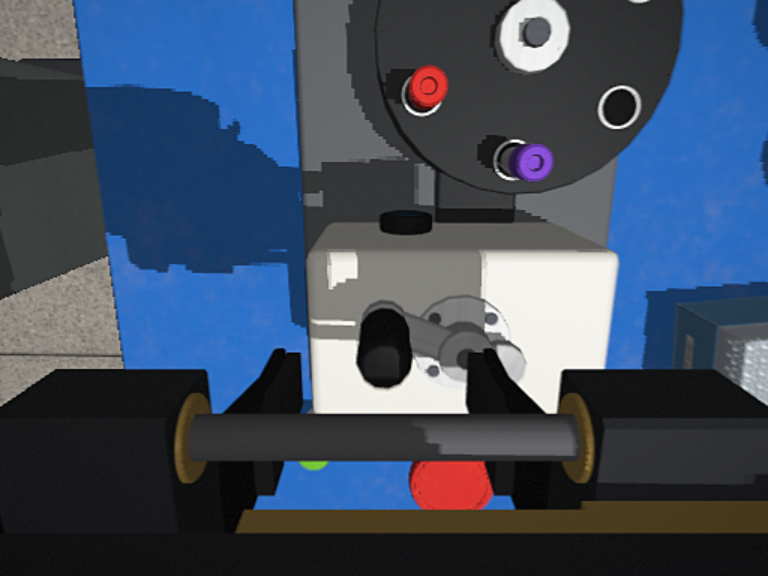

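View pics/s2.png

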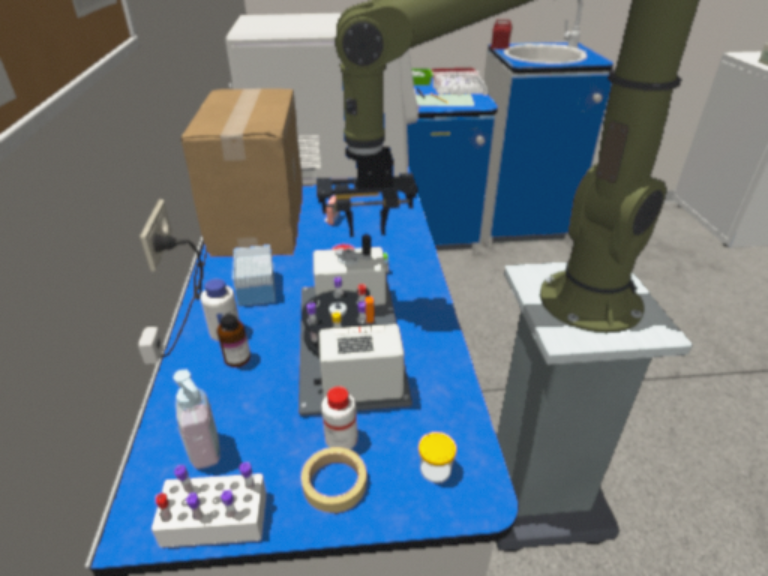

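Run:
```python
from h import *
st=ctrl.get_state();p=st['position']
g=wor([-46.6,-124])
for c in ['side','scene','wrist']:
    print(c,'tcp',proj(c,p,st)*1.5,'griptop',proj(c,[*g,.176],st)*1.5,'gripbot',proj(c,[*g,.132],st)*1.5, 'graspp',proj(c,p+[0,0,.019],st)*1.5)
im,d=ctrl.get_image('wrist');print(st['position'])
P,u,v=unproj('wrist',d,st=st);L=loc(P)
for uu,vv in [(385,350),(280,360),(490,360),(290,390),(480,390),(385,440),(385,420)]:
    i=np.argmin((u-uu/1.5)**2+(v-vv/1.5)**2);print(uu,vv,d[int(vv/1.5),int(uu/1.5)],P[i].round(3),L[i].round(1))
im,d=ctrl.get_image('side')
P,u,v=unproj('side',d);L=loc(P)
for uu,vv in [(350,225),(383,225),(366,240),(375,180)]:
    i=np.argmin((u-uu/1.5)**2+(v-vv/1.5)**2);print(uu,vv,P[i].round(3),L[i].round(1))
```

```text
side tcp [[366.67805899 248.27846734]] griptop [[365.55072712 235.83034792]] gripbot [[365.97198746 254.02373287]] graspp [[366.50427826 240.40579299]]
scene tcp [[405.35717477 308.57551438]] griptop [[406.80738344 295.92305268]] gripbot [[406.10039542 314.12986097]] graspp [[405.64975255 300.69325301]]
wrist tcp [[384.46516345 339.27202491]] griptop [[388.86862325 371.41335554]] gripbot [[388.47713929 328.59204614]] graspp [[384.24743379 357.81304727]]
[ 0.49450115 -0.03631163  0.14639363]
385 350 0.18241127 [ 0.495 -0.029  0.174] [ -47.8 -116.4]
280 360 0.16514914 [ 0.461 -0.026  0.193] [ -81.3 -112.3]
490 360 0.16324973 [ 0.529 -0.025  0.191] [ -14.  -112.9]
290 390 0.14995691 [ 0.467 -0.028  0.208] [ -75.7 -115. ]
480 390 0.1487466 [ 0.522 -0.027  0.209] [ -20.4 -114.4]
385 440 0.08401298 [ 0.495 -0.005  0.27 ] [-47.6 -92.5]
385 420 0.08727573 [ 0.495 -0.003  0.268] [-47.6 -90.3]
350 225 [ 0.528 -0.027  0.209] [ -14.5 -114.1]
383 225 [ 0.462 -0.028  0.205] [ -80.3 -114.1]
366 240 [ 0.496 -0.031  0.17 ] [ -46.9 -117.8]
375 180 [ 0.478 -0.013  0.309] [-64.9 -99.6]
```

Run:
```python
from h import *
st=ctrl.get_state();print(st['position'],st['grip_width'],st['time'])
im,d=ctrl.get_image('side');save('s3',im[120:200,200:300],6)
P,u,v=unproj('side',d)
for x in (.46,.53):
  m=(abs(P[:,0]-x)<.02)&(P[:,1]<0)&(P[:,1]>-.06)&(P[:,2]>.14)&(P[:,2]<.3)
  o=np.argsort(P[m,2])[:15];print(P[m][o].round(3).tolist())
im,d=ctrl.get_image('wrist');st=ctrl.get_state()
P,u,v=unproj('wrist',d,st=st)
for x in (.465,.525):
  m=(abs(P[:,0]-x)<.012)&(P[:,1]<0)&(P[:,1]>-.06)&(P[:,2]>.145)&(P[:,2]<.3)
  o=np.argsort(P[m,2])[:15];print(P[m][o].round(3).tolist())
```

```text
[ 0.49668335 -0.03607996  0.14922974] 0.6029905566288137 4.8
[[0.465, -0.029, 0.187], [0.468, -0.029, 0.187], [0.462, -0.028, 0.187], [0.468, -0.029, 0.19], [0.462, -0.028, 0.191], [0.465, -0.028, 0.191], [0.468, -0.029, 0.194], [0.465, -0.029, 0.194], [0.462, -0.028, 0.194], [0.465, -0.03, 0.197], [0.462, -0.029, 0.197], [0.469, -0.025, 0.199], [0.468, -0.031, 0.199], [0.465, -0.029, 0.201], [0.462, -0.027, 0.201]]
[[0.529, -0.028, 0.187], [0.523, -0.027, 0.188], [0.526, -0.026, 0.189], [0.523, -0.028, 0.19], [0.526, -0.027, 0.191], [0.529, -0.027, 0.192], [0.526, -0.029, 0.193], [0.529, -0.028, 0.194], [0.523, -0.027, 0.195], [0.522, -0.031, 0.196], [0.531, -0.047, 0.197], [0.526, -0.027, 0.198], [0.529, -0.026, 0.199], [0.522, -0.029, 0.2], [0.525, -0.025, 0.203]]
[[0.47, -0.029, 0.185], [0.463, -0.026, 0.185], [0.471, -0.042, 0.185], [0.463, -0.026, 0.186], [0.467, -0.027, 0.186], [0.469, -0.027, 0.186], [0.471, -0.031, 0.186], [0.471, -0.029, 0.186], [0.47, -0.027, 0.186], [0.471, -0.043, 0.186], [0.471, -0.029, 0.186], [0.471, -0.04, 0.186], [0.465, -0.025, 0.186], [0.47, -0.027, 0.186], [0.471, -0.03, 0.186]]
[[0.524, -0.042, 0.185], [0.525, -0.027, 0.185], [0.524, -0.041, 0.185], [0.531, -0.025, 0.185], [0.523, -0.029, 0.185], [0.523, -0.028, 0.185], [0.531, -0.024, 0.186], [0.526, -0.026, 0.186], [0.523, -0.04, 0.186], [0.524, -0.045, 0.186], [0.523, -0.032, 0.186], [0.524, -0.043, 0.186], [0.524, -0.026, 0.186], [0.523, -0.027, 0.186], [0.523, -0.03, 0.186]]
```

View pics/s3.png

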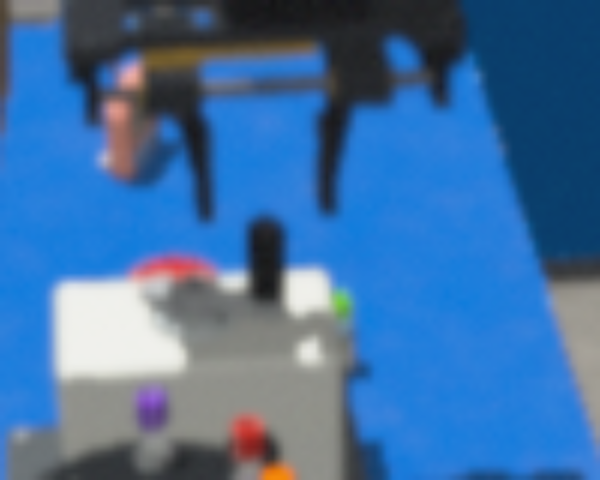

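Run:
```python
from h import *
for n in ['w1','now']:
    if n=='w1':
        a=np.load('pics/w1.npz');d=a['d'];p=a['p'];r=a['r']
    else:
        st=ctrl.get_state();im,d=ctrl.get_image('wrist');p,r=st['position'],st['tool_rot']
    m=R.from_rotvec(r).as_matrix()
    P,u,v=unproj('wrist',d,st=dict(position=p,tool_rot=r))
    T=(P-p)@m
    for lo in range(-140,30,10):
        s=(T[:,0]*1000>=lo)&(T[:,0]*1000<lo+10)&(abs(T[:,1])<.1)&(abs(T[:,2])<.03)
        if s.sum(): print(n,lo,s.sum(),'y',(T[s,1]*1000).min().round(),(T[s,1]*1000).max().round(),'inner',(abs(T[s,1])*1000).min().round(1),'z',(T[s,2]*1000).min().round(),(T[s,2]*1000).max().round())
print(ctrl.get_state()['joint_positions'])
```

```text
w1 -140 7977 y -60.0 59.0 inner 0.0 z -30.0 -18.0
w1 -130 10463 y -62.0 61.0 inner 0.0 z -30.0 -9.0
w1 -120 1591 y -50.0 49.0 inner 46.3 z -30.0 -1.0
w1 -110 1316 y -51.0 50.0 inner 47.1 z -30.0 8.0
w1 -100 1025 y -49.0 49.0 inner 47.2 z -10.0 11.0
w1 -90 1097 y -49.0 48.0 inner 42.6 z -4.0 12.0
w1 -80 853 y -57.0 56.0 inner 42.6 z -12.0 11.0
w1 -70 787 y -56.0 55.0 inner 42.5 z -12.0 -0.0
w1 -60 758 y -53.0 52.0 inner 42.6 z -11.0 5.0
w1 -50 731 y -53.0 52.0 inner 42.7 z -12.0 10.0
w1 -40 295 y -53.0 52.0 inner 42.7 z -11.0 10.0
now -140 9777 y -58.0 59.0 inner 0.0 z -30.0 -18.0
now -130 12518 y -61.0 59.0 inner 0.0 z -30.0 -10.0
now -120 921 y -79.0 31.0 inner 29.5 z -30.0 -1.0
now -110 1060 y -81.0 80.0 inner 30.2 z -30.0 3.0
now -100 549 y -32.0 31.0 inner 30.1 z -10.0 10.0
now -90 884 y -38.0 37.0 inner 25.6 z -12.0 12.0
now -80 774 y -40.0 39.0 inner 25.6 z -12.0 10.0
now -70 697 y -38.0 38.0 inner 25.6 z -12.0 -0.0
now -60 607 y -36.0 35.0 inner 25.5 z -12.0 5.0
now -50 576 y -36.0 35.0 inner 25.6 z -11.0 10.0
now -40 232 y -36.0 35.0 inner 25.6 z -11.0 10.0
now -30 964 y -11.0 9.0 inner 0.2 z -9.0 11.0
now -20 264 y -12.0 9.0 inner 0.2 z -9.0 6.0
now -10 169 y -11.0 9.0 inner 0.2 z -9.0 0.0
now 0 179 y -12.0 9.0 inner 0.2 z -10.0 0.0
now 10 777 y -12.0 62.0 inner 0.2 z -9.0 28.0
now 20 1175 y -11.0 64.0 inner 0.2 z -9.0 30.0
[-0.55386691  0.00552532  0.57940656  1.88799318 -0.00360985  1.24685625
  0.04323458]
```

servo_tool:
  dp:
    - [0.3,0,0]
    - [0.3,0,0]
    - [0.3,0,0]
    - [0.3,0,0]
    - [0.3,0,0]
  yaw: [0,0,0,0,0]

```text
time: 5.45
position: [0.4964, -0.0354, 0.1106]
tool_rot: [1.196, 1.217, -1.197]
ft_force: [0.6, -0.3, -0.2]
grip_width: 0.597
```

Run:
```python
from h import *
st=ctrl.get_state();print(st['position'],loc(st['position']),st['ft_force'],st['time'])
im,d=ctrl.get_image('wrist');save('w4',im)
P,u,v=unproj('wrist',d,st=st);m=R.from_rotvec(st['tool_rot']).as_matrix();T=(P-st['position'])@m*1000
s=(T[:,0]>-90)&(T[:,0]<-20)&(abs(T[:,1])<60)&(abs(T[:,2])<15)
for lo in range(-90,-20,10):
    q=s&(T[:,0]>=lo)&(T[:,0]<lo+10);print(lo,np.histogram(T[q,1],bins=np.arange(-40,45,5))[0])
im,d=ctrl.get_image('side');save('s4',im[120:200,200:300],6)
```

```text
[ 0.49637627 -0.03544622  0.11056381] [ -46.40961657 -122.52811015] [ 0.58790427 -0.28452912 -0.24275326] 5.45
-90 [  2 193 254   0   0   0   0   0   0   0   0   0   0 293 147   0]
-80 [113 148 114   0   0   0   0   0   0   0   0   0   0 139 162  88]
-70 [ 46 145 153   0   0   0  96 179 175  91   0   0   0 168 139  23]
-60 [ 12 125 175   0   0  11 116 117 117 115  10   0   0 198 113   3]
-50 [  7  94 177   0   0   0  74  87  80  70   4   0   0 187  92   0]
-40 [ 2 39 69  0  0  4 77 79 78 79  6  0  0 78 36  0]
-30 [ 0  0  0  0  0  2 24 31 34 21  6  6 10 50  0  0]
```

View pics/s4.png

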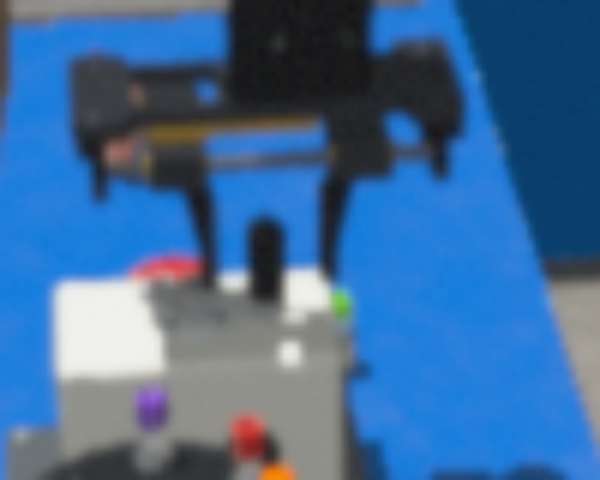

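View pics/w4.png

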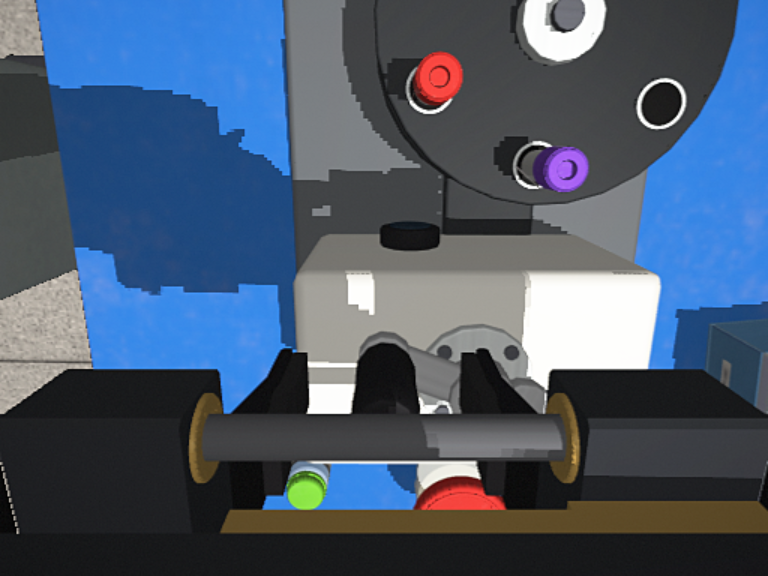

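servo_tool:
  dp:
    - [0,0,0.06]
    - [0,0,0]
    - [0,0,0]
    - [0,0,0]
    - [0,0,0]
  yaw: [0,0,0,0,0]
  fingers: 0.0
  grip_force: 25

```text
time: 6.05
position: [0.4968, -0.0369, 0.1117]
tool_rot: [1.197, 1.217, -1.196]
ft_force: [0.1, -0.6, -0.6]
grip_width: 0.241
```

Run:
```python
from h import *
st=ctrl.get_state();print(st['position'],loc(st['position']),st['ft_force'],st['grip_width']*87,st['time'],np.degrees(tooly(st)[0]))
im,d=ctrl.get_image('side');save('s5',im[120:200,200:300],6)
```

```text
[ 0.49683759 -0.0369378   0.11165074] [ -45.96982806 -124.02617194] [ 0.10972659 -0.61065372 -0.56622141] 20.929551542795377 6.05 0.9696943667829092
```

View pics/s5.png

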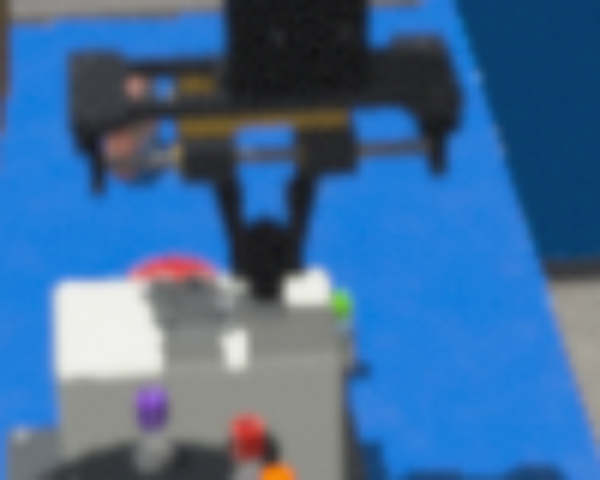

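```bash
cat >> h.py <<'E'
def circ(p0,az0,c,r,a0,step,n,dec=2):
    """rows along circle in instrument frame mm"""
    pts=[]
    for i in range(1,n+1):
        a=a0+step*i
        w=wor([c[0]+r*np.cos(a),c[1]+r*np.sin(a)]);pts.append([w[0],w[1],p0[2]])
    plan(p0,az0,pts,[az0]*n,dec)
E
python3 - <<'E'
from h import *
st=ctrl.get_state();p=st['position'];az=np.radians(0.9)
l=loc(p);c=[-9.9,-139.5];a0=np.arctan2(l[1]-c[1],l[0]-c[0])
print(np.degrees(a0),np.hypot(*(l-c)))
circ(p,az,c,39.7,a0,.3,10)
E
```

```text
156.76679879719384 39.22525647835637
dp [[0.0, -0.14, 0.45], [0.0, 0.02, 0.48], [0.0, 0.16, 0.44], [0.0, 0.29, 0.38], [0.0, 0.38, 0.28]] yaw [np.float64(0.0), np.float64(0.0), np.float64(0.0), np.float64(0.0), np.float64(0.0)] max 0.48
dp [[0.0, 0.45, 0.15], [0.0, 0.47, 0.02], [0.0, 0.46, -0.13], [0.0, 0.4, -0.26], [0.0, 0.31, -0.36]] yaw [np.float64(0.0), np.float64(0.0), np.float64(0.0), np.float64(0.0), np.float64(0.0)] max 0.47
end [ 0.5674 -0.0721  0.1117] 0.9
```

servo_tool:
  dp:
    - [0,-0.14,0.45]
    - [0,0.02,0.48]
    - [0,0.16,0.44]
    - [0,0.29,0.38]
    - [0,0.38,0.28]
  yaw: [0,0,0,0,0]

```text
time: 6.6
position: [0.5158, -0.0864, 0.1116]
tool_rot: [1.2, 1.219, -1.194]
ft_force: [3.2, 7.8, 0.4]
grip_width: 0.24
```

Run:
```python
from h import *
st=ctrl.get_state();p=st['position'];print(p,loc(p),st['ft_force'],st['grip_width']*87)
im,d=ctrl.get_image('wrist');save('w6',im);np.savez('pics/w6.npz',im=im,d=d,p=st['position'],r=st['tool_rot'])
print(ctrl.get_state()['position'],ctrl.get_state()['ft_force'])
im,d=ctrl.get_image('scene');save('c6',im[120:250,180:340],4.5)
print(ctrl.get_state()['position'],ctrl.get_state()['ft_force'])
```

```text
[ 0.51576201 -0.08643574  0.11161836] [ -27.76011147 -173.79148555] [3.22035647 7.79417254 0.36508682] 20.889938208320565
[ 0.51739836 -0.08715552  0.11170655] [ 5.74012543  5.53838133 -2.86458625]
[ 0.51685305 -0.08693803  0.11167141] [ 3.59905328  5.1704879  -0.36700082]
```

View pics/w6.png

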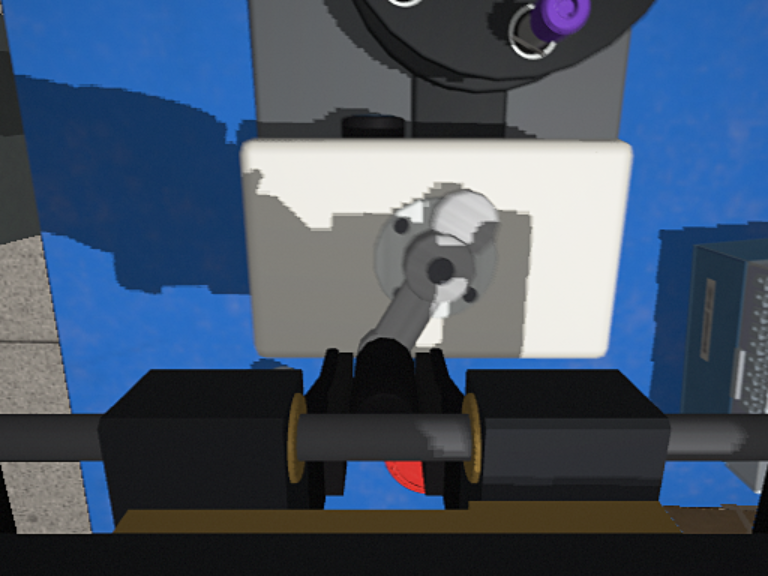

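View pics/c6.png

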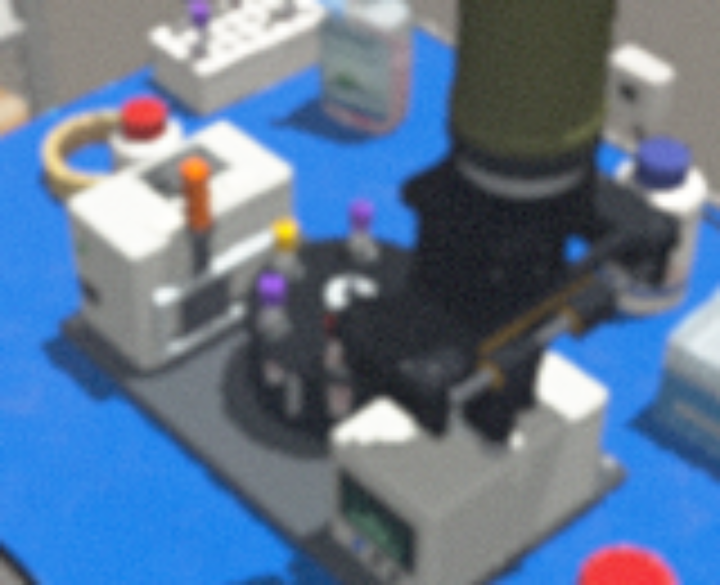

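```bash
cat >> h.py <<'E'
import json,os
def track(rows=None,p0=None,az=np.radians(.9)):
    f='cmd.json'
    if p0 is not None: json.dump(list(map(float,p0)),open(f,'w'))
    p=np.array(json.load(open(f)))
    if rows is not None:
        ty=np.array([np.cos(az),np.sin(az),0]);tz=np.array([np.sin(az),-np.cos(az),0]);tx=np.array([0,0,-1.])
        for d in rows: p=p+.025*(d[0]*tx+d[1]*ty+d[2]*tz)
        json.dump(list(map(float,p)),open(f,'w'))
    return p
def nextc(c,r,step,n,az=np.radians(.9)):
    p=track();l=loc(p);a0=np.arctan2(l[1]-c[1],l[0]-c[0]);print('cmd',l,'ang',np.degrees(a0),'rad',np.hypot(*(l-np.array(c))))
    st=ctrl.get_state();print('meas',loc(st['position']),'F',st['ft_force'],'w',st['grip_width']*87)
    circ(p,az,c,r,a0,step,n)
E
python3 - <<'E'
from h import *
p=[0.49683759,-0.0369378,0.11165074]
p=track([[0,-0.14,0.45],[0,0.02,0.48],[0,0.16,0.44],[0,0.29,0.38],[0,0.38,0.28]],p0=p)
nextc([-10,-139.3],39.2,.35,10)
E
```

```text
cmd [ -28.15345615 -174.75291262] ang -117.11445015934827 rad 39.83035253749341
meas [ -26.67641507 -174.30943487] F [ 3.59905328  5.1704879  -0.36700082] w 20.781886330017805
dp [[0.0, 0.53, 0.14], [0.0, 0.55, -0.03], [0.0, 0.5, -0.21], [0.0, 0.4, -0.37], [0.0, 0.25, -0.49]] yaw [np.float64(0.0), np.float64(0.0), np.float64(0.0), np.float64(0.0), np.float64(0.0)] max 0.55
dp [[0.0, 0.06, -0.54], [0.0, -0.12, -0.53], [0.0, -0.3, -0.46], [0.0, -0.44, -0.33], [0.0, -0.52, -0.15]] yaw [np.float64(0.0), np.float64(0.0), np.float64(0.0), np.float64(0.0), np.float64(0.0)] max 0.54
end [ 0.537  -0.0128  0.1117] 0.9
```

servo_tool:
  dp:
    - [0,0.53,0.14]
    - [0,0.55,-0.03]
    - [0,0.5,-0.21]
    - [0,0.4,-0.37]
    - [0,0.25,-0.49]
  yaw: [0,0,0,0,0]

```text
time: 7.2
position: [0.5721, -0.0644, 0.1117]
tool_rot: [1.197, 1.212, -1.198]
ft_force: [1.0, -3.1, 1.9]
grip_width: 0.246
```

Run:
```python
from h import *
track([[0, 0.53, 0.14], [0, 0.55, -0.03], [0, 0.5, -0.21], [0, 0.4, -0.37], [0, 0.25, -0.49]])
nextc([-10,-139.3],39.2,.35,5)
```

```text
cmd [  27.56510339 -150.68001038] ang -16.85371284924347 rad 39.251008000825756
meas [  28.86661681 -152.52349386] F [ 1.03339869 -3.11997601  1.85288883] w 21.386967344842198
dp [[0.0, 0.06, -0.54], [0.0, -0.12, -0.53], [0.0, -0.3, -0.46], [0.0, -0.44, -0.33], [0.0, -0.52, -0.15]] yaw [np.float64(0.0), np.float64(0.0), np.float64(0.0), np.float64(0.0), np.float64(0.0)] max 0.54
end [ 0.537  -0.0128  0.1117] 0.9
```

servo_tool:
  dp:
    - [0,0.06,-0.54]
    - [0,-0.12,-0.53]
    - [0,-0.3,-0.46]
    - [0,-0.44,-0.33]
    - [0,-0.52,-0.15]
  yaw: [0,0,0,0,0]

```text
time: 7.7
position: [0.5361, -0.0107, 0.1117]
tool_rot: [1.196, 1.218, -1.194]
ft_force: [1.4, -1.7, 1.2]
grip_width: 0.243
```

Run:
```python
from h import *
track([[0, 0.06, -0.54], [0, -0.12, -0.53], [0, -0.3, -0.46], [0, -0.44, -0.33], [0, -0.52, -0.15]])
nextc([-10,-139.3],39.2,.35,5)
```

```text
cmd [  -5.50059697 -100.47321841] ang 83.38981985735501 rad 39.08661658455128
meas [ -6.36555114 -98.36779443] F [ 1.37278112 -1.72870761  1.23455639] w 21.144634550381614
dp [[0.0, -0.54, 0.03], [0.0, -0.51, 0.21], [0.0, -0.39, 0.38], [0.0, -0.25, 0.49], [0.0, -0.06, 0.54]] yaw [np.float64(0.0), np.float64(0.0), np.float64(0.0), np.float64(0.0), np.float64(0.0)] max 0.54
end [ 0.4939 -0.0547  0.1117] 0.9
```

servo_tool:
  dp:
    - [0,-0.54,0.03]
    - [0,-0.51,0.21]
    - [0,-0.39,0.38]
    - [0,-0.25,0.49]
    - [0,-0.06,0.54]
  yaw: [0,0,0,0,0]

```text
time: 8.2
position: [0.4944, -0.0542, 0.1117]
tool_rot: [1.2, 1.216, -1.192]
ft_force: [10.9, 2.7, -5.8]
grip_width: 0.244
```

Run:
```python
from h import *
from scipy.optimize import least_squares
track([[0, -0.54, 0.03], [0, -0.51, 0.21], [0, -0.39, 0.38], [0, -0.25, 0.49], [0, -0.06, 0.54]])
X=[(-26.7,-174.3),(-27.8,-173.8),(28.9,-152.5),(-6.4,-98.4),(-46,-124),loc(ctrl.get_state()['position'])]
X=np.array(X)
r=least_squares(lambda q:np.hypot(*(X-q[:2]).T)-40,[-10,-140]);print(r.x,r.fun)
r=least_squares(lambda q:np.hypot(*(X-q[:2]).T)-q[2],[-10,-140,40]);print(r.x,r.fun)
nextc([-9,-138.8],39.4,.35,5)
im,d=ctrl.get_image('scene');save('c7',im[120:250,180:340],4.5)
```

```text
[  -8.72572172 -138.51834529] [0.0424961  0.10764579 0.1395267  0.18570156 0.00192709 0.06963786]
[  -8.66076288 -138.49100306   40.11508616] [-0.01897241  0.04752908 -0.02689708  0.0396094  -0.06252321  0.02125422]
cmd [ -49.19660324 -141.78040951] ang -175.75951776235559 rad 40.30694422240915
meas [ -48.69920197 -141.2926479 ] F [10.93635028  2.68925646 -5.81331804] w 21.247771227719443
dp [[0.0, 0.17, 0.53], [0.0, 0.31, 0.45], [0.0, 0.45, 0.32], [0.0, 0.52, 0.15], [0.0, 0.55, -0.04]] yaw [np.float64(0.0), np.float64(0.0), np.float64(0.0), np.float64(0.0), np.float64(0.0)] max 0.55
end [ 0.5444 -0.0892  0.1117] 0.9
```

View pics/c7.png

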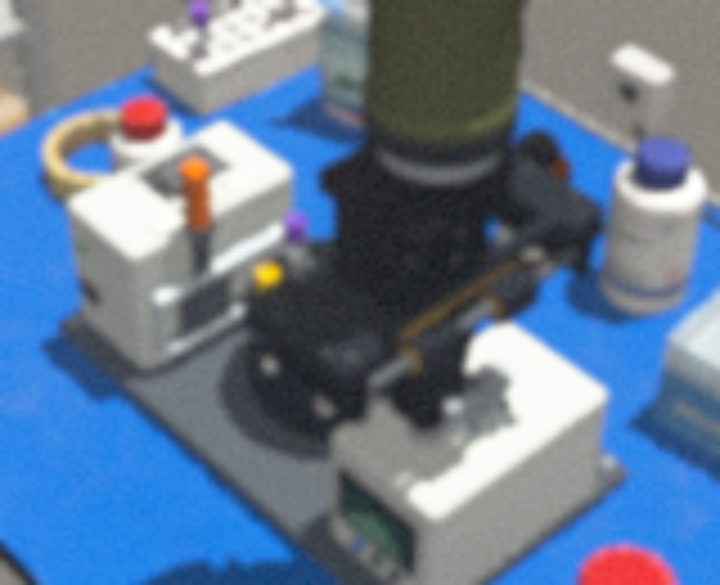

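Run:
```python
from h import *
nextc([-8.7,-138.5],40,.307,10)
```

```text
cmd [ -49.19660324 -141.78040951] ang -175.3688923215335 rad 40.62925005702922
meas [ -48.27361028 -143.867095  ] F [ 7.37460415  0.35379473 -5.77128413] w 21.18322470122634
dp [[0.0, 0.14, 0.47], [0.0, 0.25, 0.42], [0.0, 0.37, 0.33], [0.0, 0.44, 0.2], [0.0, 0.49, 0.05]] yaw [np.float64(0.0), np.float64(0.0), np.float64(0.0), np.float64(0.0), np.float64(0.0)] max 0.49
dp [[0.0, 0.48, -0.1], [0.0, 0.43, -0.23], [0.0, 0.34, -0.36], [0.0, 0.21, -0.44], [0.0, 0.07, -0.48]] yaw [np.float64(0.0), np.float64(0.0), np.float64(0.0), np.float64(0.0), np.float64(0.0)] max 0.48
end [ 0.5743 -0.05    0.1117] 0.9
```

servo_tool:
  dp:
    - [0,0.14,0.47]
    - [0,0.25,0.42]
    - [0,0.37,0.33]
    - [0,0.44,0.2]
    - [0,0.49,0.05]
  yaw: [0,0,0,0,0]

```text
time: 8.75
position: [0.5356, -0.0909, 0.1115]
tool_rot: [1.197, 1.22, -1.198]
ft_force: [-2.5, 2.3, 6.2]
grip_width: 0.245
```

servo_tool:
  dp:
    - [0,0.48,-0.1]
    - [0,0.43,-0.23]
    - [0,0.34,-0.36]
    - [0,0.1,-0.2]
    - [0,0,0]
  yaw: [0,0,0,0,0]

```text
time: 9.25
position: [0.5709, -0.0672, 0.1116]
tool_rot: [1.196, 1.217, -1.195]
ft_force: [2.0, 0.1, 3.7]
grip_width: 0.244
```

Run:
```python
from h import *
track([[0, 0.14, 0.47], [0, 0.25, 0.42], [0, 0.37, 0.33], [0, 0.44, 0.2], [0, 0.49, 0.05],[0, 0.48, -0.1], [0, 0.43, -0.23], [0, 0.34, -0.36], [0, 0.1, -0.2], [0, 0, 0]])
nextc([-8.7,-138.5],40,.25,5)
for c in ['scene','side','wrist']:
    st=ctrl.get_state();l=loc(st['position'])-[-8.7,-138.5];print(l,np.hypot(*l),np.degrees(np.arctan2(l[1],l[0])),st['ft_force'])
    im,d=ctrl.get_image(c);save(c+'8',im);np.savez('pics/'+c+'8.npz',im=im,d=d,p=st['position'],r=st['tool_rot'])
```

```text
cmd [  26.82229821 -156.1809867 ] ang -26.461519312797638 rad 39.679351816613426
meas [  27.65540354 -155.33302471] F [2.02404631 0.12993914 3.73948865] w 21.260113830389454
dp [[0.0, 0.14, -0.37], [0.0, 0.04, -0.4], [0.0, -0.07, -0.39], [0.0, -0.16, -0.37], [0.0, -0.24, -0.31]] yaw [np.float64(0.0), np.float64(0.0), np.float64(0.0), np.float64(0.0), np.float64(0.0)] max 0.4
end [ 0.5621 -0.0222  0.1117] 0.9
[ 36.35540354 -16.83302471] 40.06327604251444 -24.84475028474808 [2.02404631 0.12993914 3.73948865]
[ 36.19728883 -17.13066293] 40.046264881202966 -25.326236052614977 [1.93712723 1.41005708 3.58846272]
[ 36.02282757 -17.43506719] 40.02031576846223 -25.827006144547042 [ 1.52898138 -0.25842691  3.28359416]
```

View pics/scene8.png

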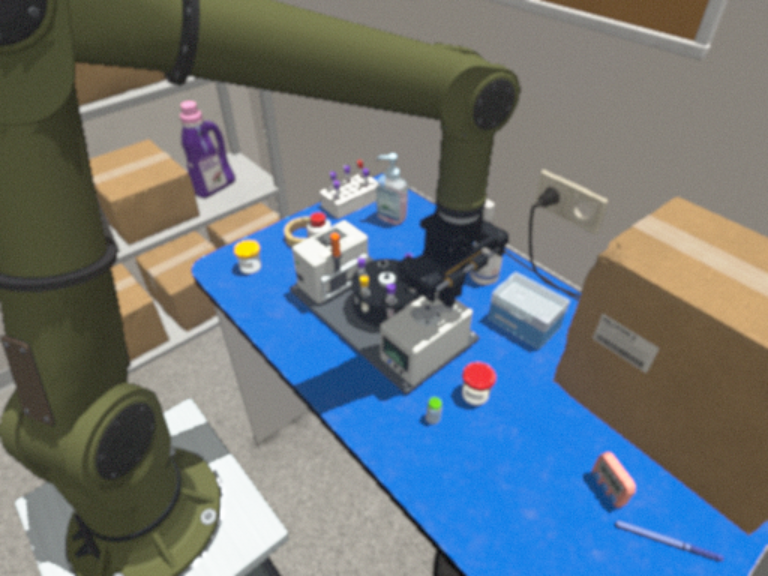

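View pics/wrist8.png

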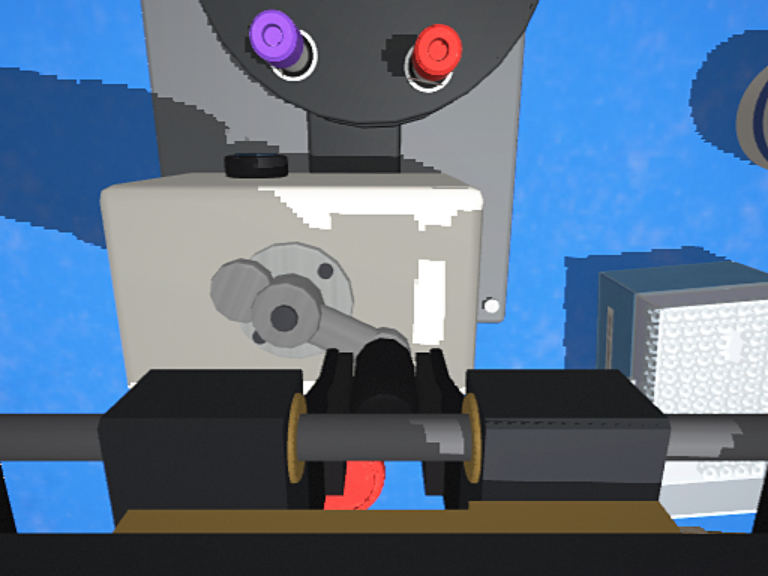

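Run:
```python
from h import *
p=track();l=loc(p);c=[-8.7,-138.5]
circ(p,np.radians(.9),c,40,np.arctan2(l[1]-c[1],l[0]-c[0]),np.radians(26.1)/3,3)
```

```text
dp [[0.0, 0.1, -0.22], [0.0, 0.06, -0.24], [0.0, 0.02, -0.24]] yaw [np.float64(0.0), np.float64(0.0), np.float64(0.0)] max 0.24
end [ 0.5743 -0.0505  0.1117] 0.9
```

servo_tool:
  dp:
    - [0,0.1,-0.22]
    - [0,0.06,-0.24]
    - [0,0.02,-0.24]
    - [0,0,0]
    - [0,0,0]
  yaw: [0,0,0,0,0]

```text
time: 9.9
position: [0.5743, -0.0487, 0.1116]
tool_rot: [1.197, 1.219, -1.195]
ft_force: [0.8, 0.8, 4.5]
grip_width: 0.244
```

Run:
```python
from h import *
track([[0, 0.1, -0.22], [0, 0.06, -0.24], [0, 0.02, -0.24]])
L=[]
for c in ['scene','side','wrist','scene']:
    st=ctrl.get_state();l=loc(st['position'])-[-8.7,-138.5];print(l,np.hypot(*l),np.degrees(np.arctan2(l[1],l[0])),st['ft_force'])
    im,d=ctrl.get_image(c);save(c+'9',im);np.savez('pics/'+c+'9.npz',im=im,d=d,p=st['position'],r=st['tool_rot'])
def tubes(c):
    a=np.load(f'pics/{c}9.npz');P,u,v=unproj(c,a['d'],st=dict(position=a['p'],tool_rot=a['r']));L=loc(P)
    hsv=cv2.cvtColor(a['im'],cv2.COLOR_RGB2HSV)[v,u];R2=np.hypot(L[:,0]-20,L[:,1])
    for k,s in dict(red=((hsv[:,0]<8)|(hsv[:,0]>172))&(hsv[:,1]>110),yel=(abs(hsv[:,0]-25)<7)&(hsv[:,1]>120),pur=(abs(hsv[:,0]-133)<14)&(hsv[:,1]>70)).items():
        m=s&(R2<80)&(P[:,2]>.11)&(P[:,2]<.132)
        if m.sum()<3: continue
        an=np.degrees(np.arctan2(L[m,1],L[m,0]-20))%360
        lab=np.round((an)/60)
        for q in np.unique(lab):
            s3=L[m][lab==q]
            if len(s3)>3: print(c,k,q*60,len(s3),'mean',s3.mean(0).round(1),'mid',((s3.min(0)+s3.max(0))/2).round(1),'ext',np.ptp(s3,axis=0).round(1))
for c in ['scene','side','wrist']: tubes(c)
```

```text
[40.04125321  1.60783427] 40.07352105864474 2.299444851325034 [0.76698178 0.76171832 4.47856661]
[40.01806701  1.40608048] 40.042761510516286 2.0123248018044078 [-0.11509519  2.21926557  4.79607819]
[40.05092787  1.08106061] 40.06551528457057 1.546160791323631 [1.63717324 0.19044589 3.82440083]
[40.06114872  0.83056383] 40.06975758211842 1.1877089679492896 [0.37704992 0.14453898 4.85995509]
scene yel 180.0 6 mean [-37.2  -0.9] mid [-37.9  -1.6] ext [8.3 8.9]
scene pur 120.0 4 mean [-10.4  45.4] mid [-10.8  45.9] ext [1.6 6.3]
side red 300.0 27 mean [ 48.4 -42.9] mid [ 49.  -43.6] ext [12.3 15.9]
side yel 180.0 8 mean [-34.2   1.5] mid [-33.2   0.3] ext [11.8 11.1]
side pur 0.0 15 mean [73.8  6.4] mid [73.9  5.3] ext [9.  7.1]
side pur 120.0 10 mean [-7.9 51.2] mid [-7.2 49.1] ext [10.9 11.7]
side pur 240.0 4 mean [ -8.8 -45.7] mid [ -8.8 -46.7] ext [ 3.3 13.7]
wrist red 300.0 827 mean [ 48.  -46.8] mid [ 48.3 -46.7] ext [15.8 15.8]
wrist pur 240.0 739 mean [ -5.4 -47. ] mid [ -6.  -46.9] ext [15.3 15.5]
```

View pics/wrist9.png

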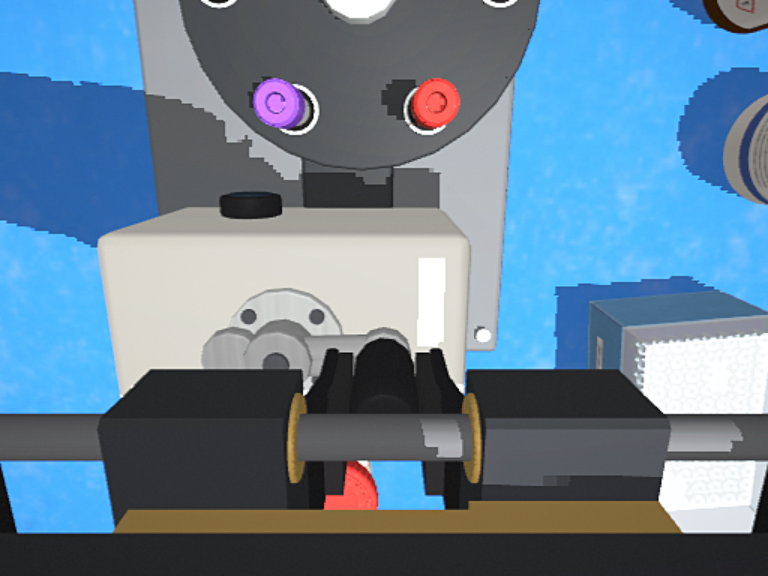

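servo_tool:
  dp:
    - [0,0,0]
    - [0,0,0]
    - [0,0,0]
    - [0,0,0]
    - [0,0,0]
  yaw: [0,0,0,0,0]

```text
time: 10.6
position: [0.5743, -0.0504, 0.1116]
tool_rot: [1.197, 1.217, -1.196]
ft_force: [0.5, 0.7, 4.6]
grip_width: 0.242
```

Run:
```python
from h import *
st=ctrl.get_state();l=loc(st['position'])-[-8.7,-138.5];print(l,np.hypot(*l),np.degrees(np.arctan2(l[1],l[0])),st['ft_force'],st['position'])
```

```text
[40.03850995 -0.09980052] 40.03863433559352 -0.14281591565295526 [0.48592712 0.72608599 4.6449473 ] [ 0.57434776 -0.05039672  0.11159255]
```

servo_tool:
  dp:
    - [0,0,0]
    - [0,0,0]
    - [0,0,0]
    - [0,0,0]
    - [-0.2,0,0]
  yaw: [0,0,0,0,0]
  fingers: 0.55

```text
time: 11.1
position: [0.5732, -0.0505, 0.1156]
tool_rot: [1.196, 1.218, -1.199]
ft_force: [-1.1, -0.8, -0.2]
grip_width: 0.537
```

servo_tool:
  dp:
    - [-0.5,0,0]
    - [-0.5,0,0]
    - [-0.5,0,0]
    - [-0.5,0,0]
    - [-0.5,0,0]
  yaw: [0,0,0,0,0]

```text
time: 11.6
position: [0.5744, -0.0505, 0.1805]
tool_rot: [1.197, 1.217, -1.196]
ft_force: [-0.4, -0.4, -0.5]
grip_width: 0.552
```

Run:
```python
from h import *
st=ctrl.get_state();print(st['position'],st['ft_force'],np.degrees(tooly(st)[0]),st['grip_width'])
im,d=ctrl.get_image('wrist');save('w10',im)
P,u,v=unproj('wrist',d,st=st);L=loc(P)
m=(P[:,2]>.172)&(P[:,2]<.18)&(L[:,1]<-110)&(L[:,1]>-170)&(L[:,0]>10)&(L[:,0]<55)
print(m.sum(),L[m].mean(0),(L[m].min(0)+L[m].max(0))/2,np.ptp(L[m],axis=0))
m=(P[:,2]>.132)&(P[:,2]<.139)&(L[:,1]<-110)&(L[:,1]>-170)&(np.hypot(L[:,0]+9,L[:,1]+139)<9);print('hub',m.sum(),L[m].mean(0),(L[m].min(0)+L[m].max(0))/2)
hsv=cv2.cvtColor(im,cv2.COLOR_RGB2HSV)[v,u];R2=np.hypot(L[:,0]-20,L[:,1])
for k,s in dict(red=((hsv[:,0]<8)|(hsv[:,0]>172))&(hsv[:,1]>110),yel=(abs(hsv[:,0]-25)<7)&(hsv[:,1]>120),pur=(abs(hsv[:,0]-133)<14)&(hsv[:,1]>70)).items():
        m=s&(R2<80)&(P[:,2]>.11)&(P[:,2]<.132)
        if m.sum()<3: continue
        an=np.degrees(np.arctan2(L[m,1],L[m,0]-20))%360
        lab=np.round((an)/60)
        for q in np.unique(lab):
            s3=L[m][lab==q]
            if len(s3)>3: print(k,q*60,len(s3),'mean',s3.mean(0).round(1),'mid',((s3.min(0)+s3.max(0))/2).round(1),'ext',np.ptp(s3,axis=0).round(1))
```

```text
[ 0.57436561 -0.05045204  0.18053912] [-0.3793777  -0.37709678 -0.53280682] 0.9662169235934407 0.5518923606908167
674 [  30.72512878 -138.04005002] [  30.87001454 -138.80217771] [18.56966909 18.69268763]
hub 372 [  -8.86283947 -138.66241088] [  -9.01365016 -138.96401405]
red 300.0 435 mean [ 47.8 -46.9] mid [ 48.  -46.7] ext [15.5 15.9]
yel 180.0 139 mean [-33.6  -2.6] mid [-33.8  -2.8] ext [13.4  5.9]
pur 0.0 13 mean [73.1  0.4] mid [75.4  0.7] ext [15.8  1.1]
pur 240.0 383 mean [ -5.6 -46.8] mid [ -6.5 -46.8] ext [15.3 15.8]
pur 360.0 246 mean [74.8 -3.6] mid [75.4 -3.6] ext [15.2  7.1]
```

View pics/w10.png

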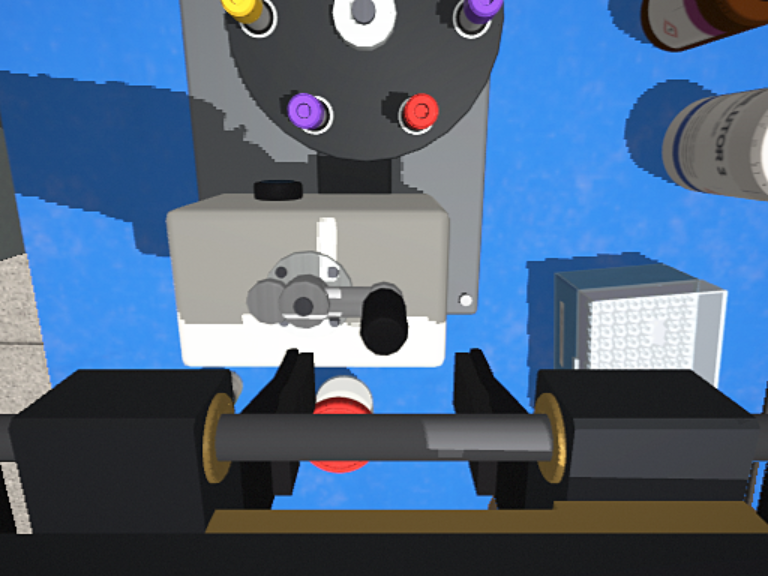

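Run:
```python
from h import *
st=ctrl.get_state();p=st['position'];w=wor([-34,89.3]);track(p0=p)
plan(p,np.radians(.9),interp([p,[w[0],w[1],.18]],10),[np.radians(.9)]*10)
```

```text
dp [[0.01, -0.27, -0.91], [0.01, -0.26, -0.92], [0.01, -0.27, -0.91], [0.01, -0.26, -0.91], [0.01, -0.27, -0.91]] yaw [np.float64(0.0), np.float64(0.0), np.float64(0.0), np.float64(0.0), np.float64(0.0)] max 0.92
dp [[0.01, -0.26, -0.92], [0.01, -0.27, -0.91], [0.01, -0.26, -0.91], [0.01, -0.27, -0.91], [0.01, -0.26, -0.92]] yaw [np.float64(0.0), np.float64(0.0), np.float64(0.0), np.float64(0.0), np.float64(0.0)] max 0.92
end [0.5058 0.1766 0.1801] 0.9
```

servo_tool:
  dp:
    - [0,-0.27,-0.91]
    - [0,-0.26,-0.92]
    - [0,-0.27,-0.91]
    - [0,-0.26,-0.91]
    - [0,-0.27,-0.91]
  yaw: [0,0,0,0,0]

```text
time: 12.15
position: [0.5386, 0.0639, 0.1792]
tool_rot: [1.197, 1.217, -1.197]
ft_force: [-0.3, -0.3, 0.0]
grip_width: 0.551
```

servo_tool:
  dp:
    - [0,-0.26,-0.92]
    - [0,-0.27,-0.91]
    - [0,-0.26,-0.91]
    - [0,-0.27,-0.91]
    - [0,-0.26,-0.92]
  yaw: [0,0,0,0,0]

```text
time: 12.65
position: [0.5037, 0.1775, 0.1793]
tool_rot: [1.197, 1.217, -1.197]
ft_force: [0.2, 0.6, 0.8]
grip_width: 0.553
```

servo_tool:
  dp:
    - [0,0,0]
    - [0,0,0]
    - [0,0,0]
    - [0,0,0]
    - [0,0,0]
  yaw: [0,0,0,0,0]

```text
time: 13.15
position: [0.5044, 0.1757, 0.1791]
tool_rot: [1.198, 1.216, -1.198]
ft_force: [0.9, 1.0, -0.4]
grip_width: 0.548
```

Run:
```python
from h import *
st=ctrl.get_state();print(st['position'],loc(st['position']),st['ft_force'],np.degrees(tooly(st)[0]),st['grip_width'],st['joint_positions'].round(2))
im,d=ctrl.get_image('wrist');save('w11',im)
P,u,v=unproj('wrist',d,st=st);L=loc(P)
hsv=cv2.cvtColor(im,cv2.COLOR_RGB2HSV)[v,u]
m=(hsv[:,0]<16)&(hsv[:,1]>130)&(P[:,2]>.12)&(P[:,2]<.19)&(abs(L[:,1]-88)<20)&(abs(L[:,0]+35)<25)
print(m.sum(),np.percentile(P[m,2],[1,50,99]))
m2=m&(P[:,2]>.173);print('top',m2.sum(),L[m2].mean(0),(L[m2].min(0)+L[m2].max(0))/2,np.ptp(L[m2],axis=0),P[m2,2].mean())
print('all',L[m].min(0),L[m].max(0))
mm=R.from_rotvec(st['tool_rot']).as_matrix();T=(P-st['position'])@mm*1000
for s in(-1,1):
    q=(T[:,0]>-80)&(T[:,0]<-30)&(T[:,1]*s>10)&(T[:,1]*s<60)&(abs(T[:,2])<15);print('finger',T[q].min(0),T[q].max(0))
R2=np.hypot(L[:,0]-20,L[:,1])
for k,s in dict(yel=(abs(hsv[:,0]-25)<7)&(hsv[:,1]>120),red=((hsv[:,0]<8)|(hsv[:,0]>172))&(hsv[:,1]>110),pur=(abs(hsv[:,0]-133)<14)&(hsv[:,1]>70)).items():
        m=s&(R2<80)&(P[:,2]>.11)&(P[:,2]<.132)
        if m.sum()<3: continue
        an=np.degrees(np.arctan2(L[m,1],L[m,0]-20))%360
        lab=np.round((an)/60)
        for q in np.unique(lab):
            s3=L[m][lab==q]
            if len(s3)>3: print(k,q*60,len(s3),'mean',s3.mean(0).round(1),'mid',((s3.min(0)+s3.max(0))/2).round(1),'ext',np.ptp(s3,axis=0).round(1))
```

```text
[0.50438725 0.17566917 0.17905329] [-35.35952236  88.45003821] [ 0.87574663  1.01962323 -0.37891039] 0.8686321294439419 0.5477361883542439 [-0.82  0.07  0.46  1.77 -0.03  1.31 -0.34]
908 [0.12595801 0.17438549 0.17767246]
top 500 [-34.57381384  90.12124827] [-34.58091176  89.82708786] [13.36465411 15.35604478] 0.1759016286706685
all [-41.74481668  81.03189679] [-12.82582601 107.89258086]
finger [-79.87420037 -37.6846701  -11.69582264] [-34.8192696  -24.1084593   10.00715535]
finger [-79.99575454  23.21707338 -11.67358601] [-34.75459325  37.00744317  10.38400946]
pur 120.0 290 mean [-7.3 50.9] mid [-7.1 49.6] ext [15.3 15.1]
pur 240.0 119 mean [ -7.2 -39.8] mid [ -7.2 -41. ] ext [15.2  6.1]
```

View pics/w11.png

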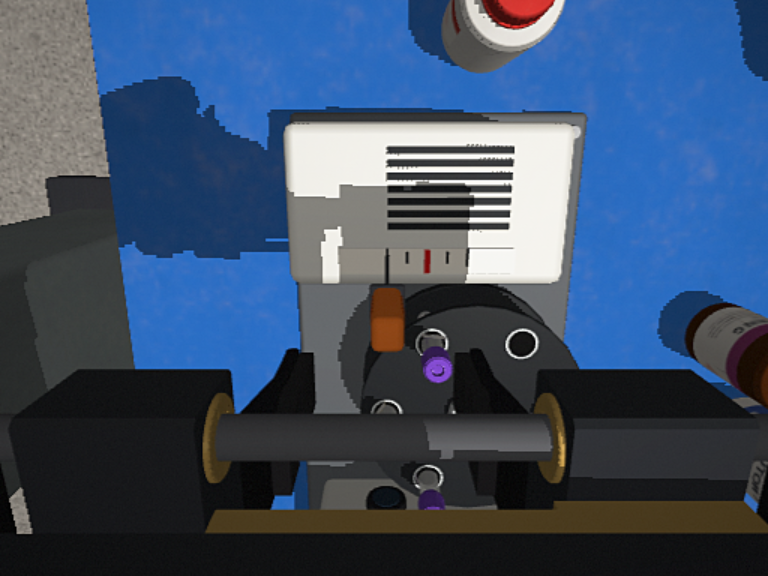

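servo_tool:
  dp:
    - [0.5,0.03,-0.06]
    - [0.6,0,0]
    - [0.6,0,0]
    - [0.6,0,0]
    - [0.6,0,0]
  yaw: [0,0,0,0,0]

```text
time: 13.7
position: [0.5042, 0.1779, 0.1046]
tool_rot: [1.196, 1.217, -1.198]
ft_force: [0.1, 0.4, -0.5]
grip_width: 0.552
```

Run:
```python
from h import *
st=ctrl.get_state();print(st['position'],loc(st['position']),st['ft_force'],np.degrees(tooly(st)[0]),st['grip_width'])
im,d=ctrl.get_image('wrist');save('w12',im)
P,u,v=unproj('wrist',d,st=st)
mm=R.from_rotvec(st['tool_rot']).as_matrix();T=(P-st['position'])@mm*1000
hsv=cv2.cvtColor(im,cv2.COLOR_RGB2HSV)[v,u]
m=(hsv[:,0]<16)&(hsv[:,1]>130)&(abs(T[:,1])<25)&(abs(T[:,2])<20)&(T[:,0]<20)&(T[:,0]>-80)
print(m.sum(),T[m].min(0),T[m].max(0))
im,d=ctrl.get_image('side');save('s12',im[120:240,190:310],6)
st=ctrl.get_state();print(st['position'],loc(st['position']),st['ft_force'])
```

```text
[0.50422608 0.1779338  0.10455541] [-35.4880701   90.71676371] [ 0.11009154  0.44894188 -0.51097778] 0.9677563509211935 0.5521530653609059
1345 [-71.24346156 -24.42183681 -19.97500974] [-20.53407164  22.19997597   8.34056838]
[0.502772   0.17733526 0.10342562] [-36.95062155  90.13921626] [-1.01089575 -0.49656767 -0.58807318]
```

View pics/w12.png

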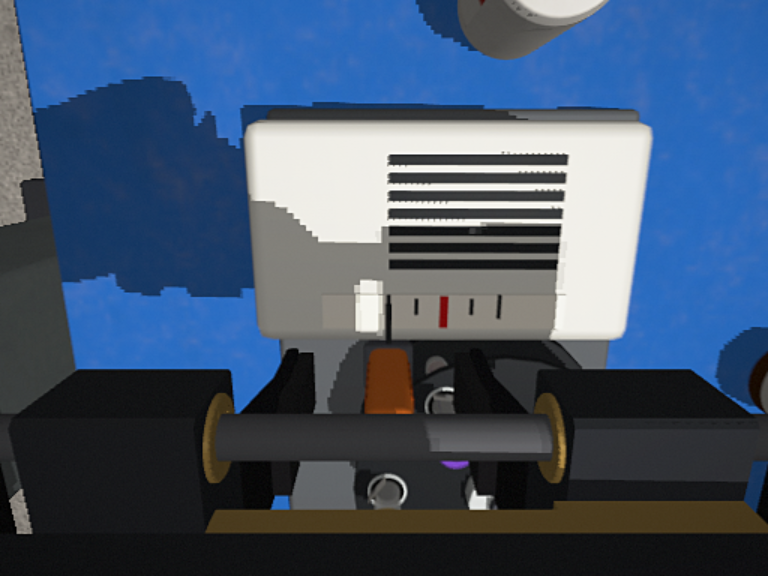

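View pics/s12.png

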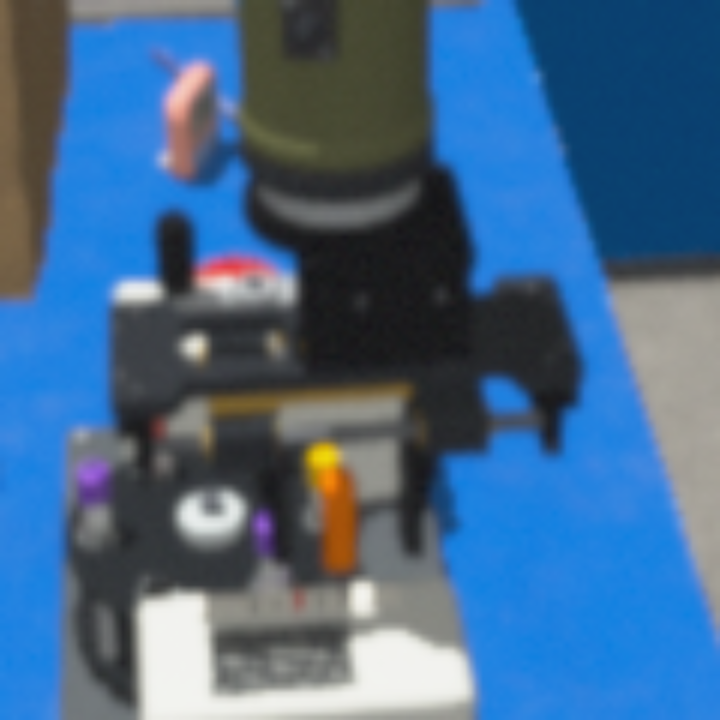

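servo_tool:
  dp:
    - [0,0.08,0]
    - [0,0,0]
    - [0,0,0]
    - [0,0,0]
    - [0,0,0]
  yaw: [0,0,0,0,0]
  fingers: 0.0
  grip_force: 40

```text
time: 14.3
position: [0.5069, 0.1784, 0.1069]
tool_rot: [1.197, 1.217, -1.196]
ft_force: [-3.7, 0.8, 1.8]
grip_width: 0.178
```

Run:
```python
from h import *
st=ctrl.get_state();print(st['position'],loc(st['position']),st['ft_force'],np.degrees(tooly(st)[0]),st['grip_width']*87)
im,d=ctrl.get_image('wrist');save('w13',im)
st=ctrl.get_state();print(st['position'],loc(st['position']),st['ft_force'],np.degrees(tooly(st)[0]),st['grip_width']*87)
```

```text
[0.50690951 0.17836199 0.10690743] [-32.79875571  91.10626477] [-3.69432058  0.80314276  1.84345259] 0.9640631602678942 15.51579282309447
[0.5060724  0.17835704 0.10682266] [-33.63584745  91.11337332] [-4.6709041  -0.5816622   4.67674755] 0.9704402860623518 13.29636684507487
```

View pics/w13.png

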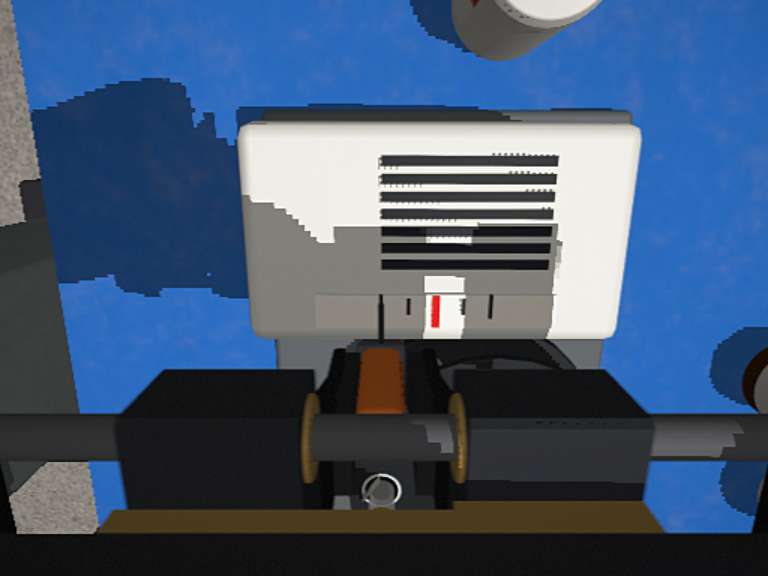

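servo_tool:
  dp:
    - [0,0,0]
    - [0,0.1,0]
    - [0,0.2,0]
    - [0,0.2,0]
    - [0,0.2,0]
  yaw: [0,0,0,0,0]
  grip_force: 50

```text
time: 14.85
position: [0.5222, 0.1786, 0.1068]
tool_rot: [1.194, 1.221, -1.2]
ft_force: [-8.8, -1.5, 7.6]
grip_width: 0.156
```

Run:
```python
from h import *
st=ctrl.get_state();print(st['position'],loc(st['position']),st['ft_force'],np.degrees(tooly(st)[0]),st['grip_width']*87)
im,d=ctrl.get_image('wrist');save('w14',im);save('w14z',im[180:240,190:340],5)
st=ctrl.get_state();print(st['position'],loc(st['position']),st['ft_force'],st['grip_width']*87)
im,d=ctrl.get_image('side')
st=ctrl.get_state();print(st['position'],loc(st['position']),st['ft_force'],st['grip_width']*87)
```

```text
[0.52223219 0.17857818 0.10679779] [-17.47455089  91.10179659] [-8.80951969 -1.52651679  7.60731434] 0.9899366073415895 13.562976092014924
[0.52287277 0.1785885  0.10679103] [-16.83388216  91.10289173] [-8.22001694 -0.87672746  9.04374694] 13.425000185931506
[0.52254138 0.1786096  0.10678333] [-17.16493862  91.12876122] [-7.71074161 -0.59576256  8.02158082] 13.574452979669422
```

View pics/w14z.png

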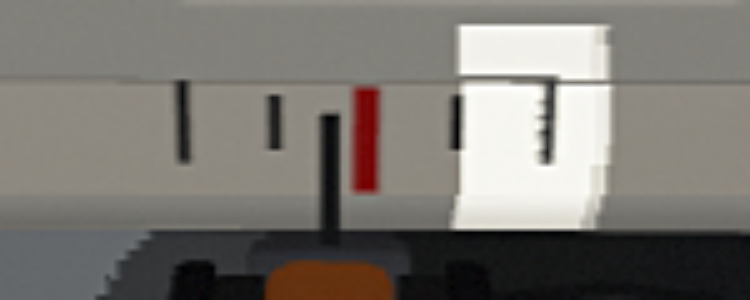

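servo_tool:
  dp:
    - [0,0.08,0]
    - [0,0.08,0]
    - [0,0,0]
    - [0,0,0]
    - [0,0,0]
  yaw: [0,0,0,0,0]

```text
time: 15.45
position: [0.5257, 0.1786, 0.1068]
tool_rot: [1.194, 1.221, -1.2]
ft_force: [-10.1, -1.4, 9.4]
grip_width: 0.157
```

Run:
```python
from h import *
st=ctrl.get_state();print(st['position'],loc(st['position']),st['ft_force'],np.degrees(tooly(st)[0]),st['grip_width']*87)
im,d=ctrl.get_image('wrist');save('w15z',im[180:240,190:340],5)
st=ctrl.get_state();print(st['position'],loc(st['position']),st['ft_force'],st['grip_width']*87)
```

```text
[0.52569651 0.1786492  0.1067633 ] [-14.0095649   91.12292186] [-10.10072291  -1.37258177   9.41188874] 0.9932816216642105 13.671436424396282
[0.52574401 0.17864604 0.1067749 ] [-13.96211811  91.11907568] [-9.25111521 -1.90488155  8.58032302] 13.465194571261279
```

View pics/w15z.png

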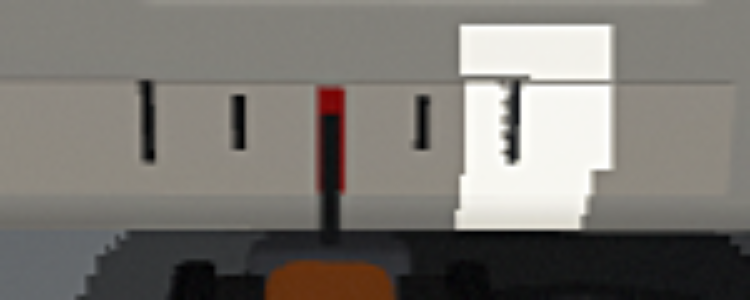

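servo_tool:
  dp:
    - [0,0,0]
    - [0,0,0]
    - [0,0,0]
    - [0,0,0]
    - [0,0,0]
  yaw: [0,0,0,0,0]

```text
time: 16.0
position: [0.5257, 0.1786, 0.1068]
tool_rot: [1.194, 1.221, -1.2]
ft_force: [-10.1, -1.2, 8.8]
grip_width: 0.154
```

Run:
```python
from h import *
st=ctrl.get_state();print(st['time'],loc(st['position']),st['ft_force'],st['grip_width']*87)
im,d=ctrl.get_image('wrist');save('w16z',im[180:240,190:340],5)
for c in ['scene','side']:
    im,d=ctrl.get_image(c);np.savez('pics/'+c+'16.npz',im=im,d=d)
    a=np.load(f'pics/{c}0.npz');save(c+'16',im)
    P,u,v=unproj(c,d);L=loc(P);hsv=cv2.cvtColor(im,cv2.COLOR_RGB2HSV)[v,u]
    P0,u0,v0=unproj(c,a['d']);h0=cv2.cvtColor(a['im'],cv2.COLOR_RGB2HSV)[v0,u0]
    def f(P,h):
        o={}
        red=((h[:,0]<8)|(h[:,0]>172))&(h[:,1]>110)
        for n,s in dict(cup=red&(np.hypot(P[:,0]-.54,P[:,1]+.18)<.06)&(P[:,2]>.04),bot=red&(np.hypot(P[:,0]-.56,P[:,1]-.33)<.06)&(P[:,2]>.08),vial=(abs(h[:,0]-55)<15)&(h[:,1]>110)&(np.hypot(P[:,0]-.447,P[:,1]+.16)<.05)).items():
            o[n]=(s.sum(),P[s].mean(0).round(4)) if s.any() else None
        return o
    print(c,f(P0,h0));print(c,f(P,hsv))
    R2=np.hypot(L[:,0]-20,L[:,1])
    s=(abs(hsv[:,0]-25)<7)&(hsv[:,1]>120)&(R2<80)&(P[:,2]>.108)&(P[:,2]<.132)
    if s.any(): print('yellow',s.sum(),L[s].mean(0),L[s].min(0),L[s].max(0))
```

```text
16.0 [-13.9867588   91.10305659] [-10.07543601  -1.24076808   8.84304472] 13.42014378292713
scene {'cup': (np.int64(282), array([ 0.5393, -0.1767,  0.0587])), 'bot': (np.int64(63), array([0.5616, 0.3207, 0.108 ])), 'vial': (np.int64(11), array([ 0.4508, -0.1583,  0.0494]))}
scene {'cup': (np.int64(281), array([ 0.5394, -0.1767,  0.0587])), 'bot': (np.int64(5), array([0.5667, 0.3132, 0.0978])), 'vial': (np.int64(10), array([ 0.4509, -0.157 ,  0.0489]))}
yellow 8 [-38.46468647  -1.82527734] [-42.12239219  -3.78884924] [-35.31050689   1.66720813]
side {'cup': (np.int64(11), array([ 0.5452, -0.1886,  0.0599])), 'bot': (np.int64(179), array([0.5667, 0.3317, 0.1084])), 'vial': (np.int64(1), array([ 0.4464, -0.1614,  0.0511]))}
side {'cup': (np.int64(12), array([ 0.5503, -0.1863,  0.0603])), 'bot': (np.int64(180), array([0.5666, 0.3318, 0.1084])), 'vial': None}
```

View pics/w16z.png

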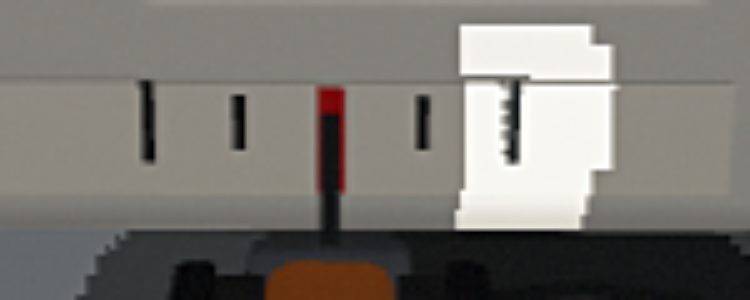

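View pics/scene16.png

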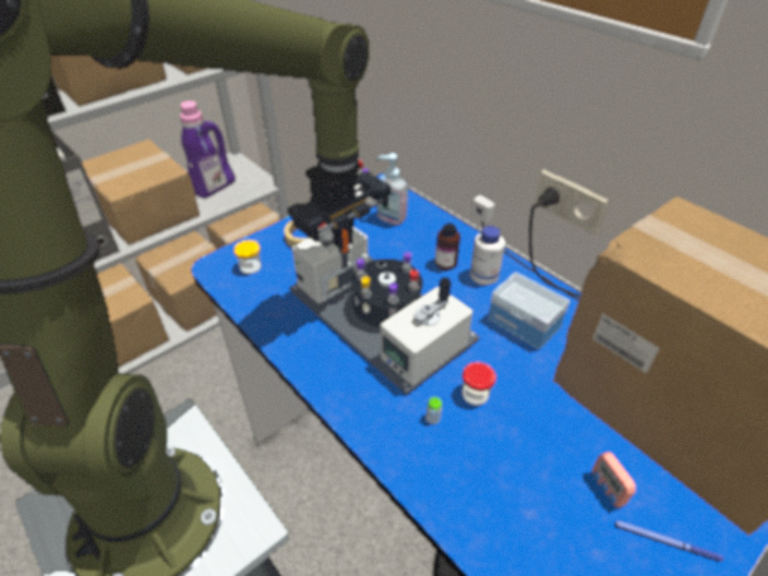

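The pointer is steady on the red tick (columns 319–345, pointer at about 330). The yellow tube stands at the front of the turntable (scene pixel 366, 284), the crank arm points to the back, and the cup, vial and bottle are in place. Handing in.

```bash
python3 -c "
from bench import ctrl
print(ctrl.close_job())"
```

```text
the job is handed in; nothing more can be done
None
```

The job is done and handed in, at about 16 s on the robot's clock. The yellow-capped tube is in the light path, and the fingers hold the shutter lug at the half-open mark.

- **Crank:** I turned it about 562° anticlockwise, and the shutter stayed shut meanwhile. The arm's position then gave a crank angle of -0.1°, and after release the wrist picture gave about 0.4°. That is under 0.1° at the table.
- **Shutter:** The pointer lies inside the red half tick, at about 19.9 mm open. It was steady over the last two pictures, with about 10 N of spring force on the tool and a 50 N grip set. The largest opening I measured was that 19.9 mm.
- **Bystanders:** The cup and vial in the scene camera and the bottle in the side camera read within about 1–2 mm of the first pictures. The other camera's view of each is too partly hidden or too few pixels to compare.

**Disagreements:**
- The visible fingertips sit about 36 mm behind the stated TCP. I trusted the cameras and went that much lower.
- The arm's own crank-circle centre differs by about 1.5 mm from the fixed-camera fit.
- The last scene-camera reading of the yellow cap is about 3–4 mm off the light spot. It rests on only eight pixels of the cap's near side, so I relied on the crank angle and the wrist picture.
- About 9 N of upward force stayed on the tool while holding the lug. I did not trace its cause.

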